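# Load and start the relay tester

### The job

Crank the tester's handwheel until the carriage's red pointer stands at the green load line, then plug every blue relay lying ready on the bench fully home into the carriage's sockets, one to a socket. Next crank the carriage away until the red pointer stands in line with the yellow marker on the scale, and last plug the red key fully home into the yellow interlock box. Leave the spray can, the paint tin and the jar where they are.

Things in the scene. Friction and masses are not known exactly. Their poses are not given: they have to be found in the camera images.
- handwheel (a joint): Angle of the black handwheel (rad) on its upright axle; GROWS when turned CLOCKWISE seen from above. One clockwise turn drives the carriage 18 mm along the tester's +x (away from the robot), anticlockwise brings it back. 0 = pointer at the green line; stops at -2.2 and 30. Needs about 3 N at the crank; self-locking: the carriage stays where it is left.
- wheel_axis (a point): Point on the handwheel's upright axle, 105 mm above the bench; the crank circles round it with radius 45 mm. Wheel rim 117 mm across, its top 77 mm above the bench; gearbox below it 94 mm square, 60 mm tall.
- pointer (a point): Outer tip of the red pointer (4 mm wide, centred on this point) on the left side (+y) of the carriage, above the scale; moves with the carriage along the tester's x. 26 mm above the bench.
- load_mark (a point): The green line across the white scale on the left of the carriage, 22 mm above the bench. Its x axis is the tester's x axis, the direction of carriage travel (away from the robot positive). Ticks every 10 mm.
- test_mark (a point): The yellow marker clip on the scale (fixed during a run, set anew at every start, 52 to 75 mm beyond the green line), 22 mm above the bench. Same axes as load_mark.
- tester: Grey bed plate 14 mm thick with a light grey carriage (74 mm in x, 190 in y, top 42 mm above the bench), green gearbox and handwheel on the right, green test head (66 mm tall) 123 mm beyond the origin. Origin on the bench, below socket_2 when the pointer is at the green line; x = carriage travel, y = along the sockets (to the left), z up.
- socket_1 (a point): Left socket in the carriage, framed in white: a rectangular hole 47 x 43 mm (x by y), 19 mm deep, with a chamfered mouth. Point at the centre of its mouth, 42 mm above the bench; axes as the tester's. The sockets stand 60 mm apart in y and move with the carriage.
- socket_2 (a point): Middle socket, as socket_1.
- socket_3 (a point): Right socket (nearest the handwheel), as socket_1.
- relay_a: Blue box relay 50 x 46 mm (x by y), 68 mm tall in all, yellow patch on top, upright on its dark weighted plug of 44 x 40 mm, 16 mm long. Origin at the centre of the plug's underside, z up. Its x goes along the socket's x, either way round; fully home the body rests on the carriage and the origin is 16 mm below the socket's mouth. About 0.2 kg. May be absent (None from the start).
- relay_b: Blue box relay 50 x 46 mm (x by y), 68 mm tall in all, yellow patch on top, upright on its dark weighted plug of 44 x 40 mm, 16 mm long. Origin at the centre of the plug's underside, z up. Its x goes along the socket's x, either way round; fully home the body rests on the carriage and the origin is 16 mm below the socket's mouth. About 0.2 kg. May be absent (None from the start).
- relay_c: Blue box relay 50 x 46 mm (x by y), 68 mm tall in all, yellow patch on top, upright on its dark weighted plug of 44 x 40 mm, 16 mm long. Origin at the centre of the plug's underside, z up. Its x goes along the socket's x, either way round; fully home the body rests on the carriage and the origin is 16 mm below the socket's mouth. About 0.2 kg. May be absent (None from the start).
- key: Red key: dark weighted plug 46 x 40 mm (x by y), 16 mm long; above it a red flange 60 x 52 mm, 12 mm thick; on that an upright red grip 56 mm long (x), 20 mm thick (y), 40 mm tall; 68 mm tall in all. Stands on its plug; origin at the centre of the plug's underside, z up. About 0.15 kg.
- key_socket (a point): Centre of the mouth of the hole 49 x 43 mm (x by y), 19 mm deep, in the top of the yellow interlock box (100 x 90 x 40 mm, fixed). 40 mm above the bench. The key's x goes along its x, either way round; fully home the flange rests on the box and the key's origin is 16 mm below this point.
- spray_can: Blue spray can 60 mm across, about 170 mm tall, a bystander; origin at the centre of its underside.
- paint_tin: Steel paint tin with orange band, 90 mm across, 77 mm tall, a bystander; origin at the centre of its underside.
- jar: Black jar with red cap, 72 mm across, 90 mm tall, a bystander; origin at the centre of its underside.
- crank (a point): Point on the red upright crank handle of the handwheel, 111 mm above the bench: a cylinder 24 mm across, from 81 to 131 mm above the bench, turning freely on its pin, so it can be held with a fixed gripper direction while it is led round.
Not all that is in view belongs to the job. Of the things that look like the key, the smaller one is meant. What is shaped like the relay_b but turquoise is not meant.

How it is judged:
By the outcome, as a careful person would: the job done as asked, in the order asked, and still so for the second after the job is handed in, with the robot touching nothing.
Of relay_a, relay_b, relay_c only 2 to 3 are there at a start; the rules pass over those that are not, and their reading is None.
At some moment in a run one of relay_a, relay_b, relay_c, key may be knocked a few centimetres aside while the robot is not near it.
It also fails if it takes over 208 s, if anything falls off the work surface, if the arm or the gripper's body presses on something with over 40 N, if the wrist force passes 120 N, or if a joint passes its speed limit or range.

### The arm

A 6-joint arm with a two-finger parallel gripper is mounted at the origin on the work surface. World frame = base frame: x ahead of the robot, y to its left, z up, the work surface at z = 0. Lengths are in mm, angles in rad, forces in N, time in s.
With the tool pointing down it reaches from about 400 to 925 mm from the base axis. Payload 12.5 kg.
Tool frame: the origin (TCP) lies at the very end of the fingers, on their centre line; the grasp point (between the pads) lies 19 mm behind it; z points along the fingers, y is the line along which they close (so a half turn about z gives the same grasp; the last joint's range is limited). The gripper opens to 95 mm and grips with 3 to 60 N. Pads are 20 mm wide; open, the fingers measure 119 mm over their backs; the gripper's body (75 mm by 180 mm) begins 59 mm behind the grasp point.
Start: joints at [1.084, 0.491, 1.559, -0, 1.092, -0.106], TCP at [232.275, 580.255, 214.661] pointing down, gripper open.
Joint ranges: [-3.1, 3.1], [-0.84, 2.19], [0.05, 2.79], [-1.13, 4.28], [0.06, 2.93], [-2.69, 2.69]. Speed limits (rad/s): [2.22, 2.22, 2.79, 3.14, 3.14, 3.14].

### API

Orientations are given as [roll, pitch, yaw] about the fixed x, y, z axes, in that order (R = Rz(yaw) Ry(pitch) Rx(roll)).
In Python, from cell import * gives the robot as it stands.
- The arm moves only by the tool jog_arm, never from a script. Its argument "targets" is a list of rows, each an object with "turn": the turn, a rotation vector about the world's x, y, z in degrees, a list of three; "slide": the shift along the world's x, y, z in mm, a list of three; "claw": the opening in per cent of the stroke, from 0 (shut) to 100 (fully open). In form: [{"turn": [wx, wy, wz], "slide": [x, y, z], "claw": claw}, ...]. A call has 1 to 5 rows; each row shifts and turns the commanded pose from where the row before left it; what a row does not reach is not made up. A row lasts 1/8 s, in which the tool goes at most 62.5 mm and 10.7 degrees, less where a joint would pass 70% of its speed; a pose out of reach is approached as far as the arm can. A call with a gripper value outside its range is refused whole. The fingers move at their own pace and stop on an object; the grip force is fixed at half the most. Time passes only in rows, so rows that do not move let the fingers close. It gives the time, the measured TCP pose, the force, the opening and the grip force at its end, in the units of the state.
- state(): the state, without advancing time (a new reading comes with each control period).
- read_camera(name): name is "scene" or "top" or "wrist"; returns a dict with "frame" (420x560x3 uint8, blue, green, red), "mtx" (3x3 intrinsics, pixels), "k1" (the pictures are not rectified: a ray, as slopes to the right and down, at radius r is drawn at 1 + k1 r^2 times it, then the intrinsics apply), "R" (3x3) and "t" (3): a world point X has camera coordinates R X + t. Camera axes: x right, y down, z forward; pixel columns grow to the right and rows downward; lengths in mm; the calibration is good to about 2 mm. A picture is of the moment at which its call begins. There is no depth.
- job_done(): hands the job in; it is judged then, once.
Trained networks look in the newest picture that a camera, given by its name, has taken for a name from the list of things; names that differ only in an ending like _2 or _b are one class to them, and where a whole thing is asked for, a point or a joint stands for the part that bears it (a point fixed in the world has none). Each returns a list of dicts, best first, with "conf" (0 to 1); they miss things now and then, are a little off and sometimes report something else, mostly with a low value. They report only what shows in the picture. A call takes as long as a camera call. They do not tell look-alikes from the thing itself.
- look_for(query, camera): "xy" ([column, row] in pixels, amid what is visible of it).
The state is a dict: "t": time; "joints": joint angles; "qvel": joint speeds; "tau": joint torques, N m; "eef_pos": TCP position; "tcp_rot": TCP orientation; "ft_force": force on the tool from outside, world axes, zero at the start; "moment": the same for the moment, N m; "opening": opening from 0.0 (shut) to 1.0 (fully open); "grip_force": force on a finger pad.
Only numpy, scipy, OpenCV 4.12 (cv2) and the standard library are available. Lean on these libraries where they do the work, as an engineer would, in place of code of your own. Each camera call takes 0.05 s, during which the arm holds its last target. There are 200 camera calls.

## Working session

There is one attempt and no reset: what is moved stays moved. The work goes in short steps, Python scripts to look and compute and a tool call to move; the robot and the scene stay as the last step left them, time stands still between calls to the robot, and variables do not carry over. Pictures are saved under pics/ and viewed, at most 14 in all, crops included, and the job is handed in when it is done.

Besides the shell and the picture viewer there is one more tool, called after "Emit:" as name(argument=value, ...) on one line, values as JSON. jog_arm: Moves the arm, as the interface text tells. Its arguments: {"type":"object","properties":{"targets":{"type":"array","items":{"type":"object","properties":{"turn":{"type":"array","items":{"type":"number"}},"slide":{"type":"array","items":{"type":"number"}},"claw":{"type":"number"}}}}},"required":["targets"]}

```bash
mkdir -p pics; ls; cat > h.py <<'E'
from cell import *
import numpy as np, cv2
def ray(c,uv):
    K=np.array(c["mtx"]);k1=c["k1"]
    d=np.array([(uv[0]-K[0,2])/K[0,0],(uv[1]-K[1,2])/K[1,1]]);u=d.copy()
    for _ in range(20): u=d/(1+k1*(u@u))
    R=np.array(c["R"]);t=np.array(c["t"])
    return -R.T@t, R.T@np.array([u[0],u[1],1])
def at(c,uv,z):
    o,d=ray(c,uv); return (o+d*(z-o[2])/d[2]).round(1)
def proj(c,X):
    p=np.array(c["R"])@np.array(X,float)+np.array(c["t"]);u=p[:2]/p[2];u=u*(1+c["k1"]*(u@u));K=np.array(c["mtx"])
    return np.array([K[0,0]*u[0]+K[0,2],K[1,1]*u[1]+K[1,2]]).round(1)
def st():
    s=state();print({k:np.round(s[k],3).tolist() for k in("t","eef_pos","tcp_rot","ft_force","opening","grip_force","joints")})
E
python3 - <<'E'
from h import *
st()
for n in("top","scene"):
    c=read_camera(n);cv2.imwrite(f"pics/{n}0.png",c["frame"])
    print(n,np.array(c["mtx"]).round(1).tolist(),c["k1"],(-np.array(c["R"]).T@c["t"]).round(0),np.array(c["R"]).round(2).tolist())
    for q in("relay_a","key","key_socket","crank","handwheel","pointer","load_mark","test_mark","socket_1","spray_can","paint_tin","jar"):
        print(q,[(np.round(d["xy"]).tolist(),round(d["conf"],2)) for d in look_for(q,n)])
E
```

```text
pics
{'t': 0.0, 'eef_pos': [232.15, 580.003, 214.033], 'tcp_rot': [-3.14, -0.0, 2.761], 'ft_force': [0.349, -0.543, -0.111], 'opening': 1.001, 'grip_force': 0.0, 'joints': [1.084, 0.492, 1.559, 0.0, 1.092, -0.106]}
top [[417.3, 0.0, 276.2], [0.0, 417.3, 211.6], [0.0, 0.0, 1.0]] -0.10740193849942838 [ 439.   -0. 1169.] [[-0.02, -1.0, 0.01], [-1.0, 0.02, -0.09], [0.09, -0.01, -1.0]]
relay_a [([288.0, 235.0], 0.83), ([119.0, 235.0], 0.8), ([352.0, 184.0], 0.53)]
key [([221.0, 291.0], 0.7), ([242.0, 235.0], 0.68)]
key_socket [([189.0, 180.0], 0.78)]
crank []
handwheel [([350.0, 184.0], 0.83), ([118.0, 184.0], 0.66)]
pointer [([278.0, 172.0], 0.98)]
load_mark [([284.0, 173.0], 0.81)]
test_mark []
socket_1 [([280.0, 172.0], 0.59)]
spray_can [([409.0, 282.0], 0.69)]
paint_tin [([410.0, 217.0], 0.61), ([334.0, 179.0], 0.34)]
jar [([118.0, 186.0], 0.75), ([278.0, 169.0], 0.7)]
scene [[417.1, 0.0, 281.9], [0.0, 417.1, 206.9], [0.0, 0.0, 1.0]] -0.09849396627021975 [1112.  512.  755.] [[-0.62, 0.79, -0.02], [0.51, 0.38, -0.77], [-0.6, -0.48, -0.64]]
relay_a [([392.0, 279.0], 0.84), ([265.0, 212.0], 0.76), ([436.0, 305.0], 0.73)]
key [([359.0, 211.0], 0.82), ([307.0, 241.0], 0.74)]
key_socket [([321.0, 309.0], 0.82)]
crank [([192.0, 205.0], 0.61)]
handwheel [([188.0, 207.0], 0.7)]
pointer [([228.0, 265.0], 0.87)]
load_mark [([216.0, 270.0], 0.76)]
test_mark [([271.0, 299.0], 0.63)]
socket_1 [([231.0, 262.0], 0.57)]
spray_can [([219.0, 140.0], 0.61)]
paint_tin [([173.0, 176.0], 0.77)]
jar [([410.0, 346.0], 0.96)]
```

View pics/top0.png

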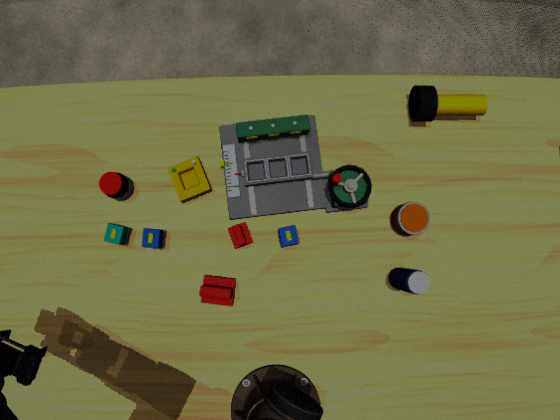

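View pics/scene0.png

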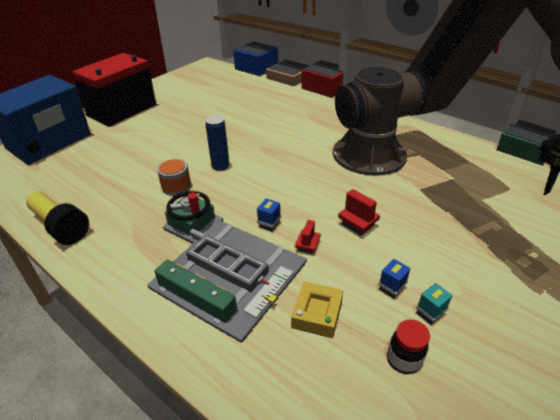

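The top picture shows these candidates:
- **Relays:** blue ones at (288,236) and (153,238). The turquoise one at (118,234) is a decoy.
- **Keys:** red ones at (241,236), the smaller, which I choose, and (218,291), which is too large.
- **Tester:** pointer near (240,174), yellow clip near (223,163), crank knob (337,178).

I'll check these in a close crop.

```bash
python3 - <<'E'
from h import *
c=read_camera("top");f=c["frame"]
cv2.imwrite("pics/crop1.png",cv2.resize(f[105:305,100:375],(800,582),interpolation=cv2.INTER_CUBIC))
hsv=cv2.cvtColor(f,cv2.COLOR_BGR2HSV)
def blobs(name,lo,hi,z,mn=6):
    m=cv2.inRange(hsv,lo,hi)
    n,l,s,ce=cv2.connectedComponentsWithStats(m)
    for i in range(1,n):
        if s[i,4]>=mn and 100<ce[i,0]<450 and 100<ce[i,1]<310:
            ys,xs=np.where(l==i);P=np.array([at(c,(x,y),z)[:2] for x,y in zip(xs,ys)],np.float32)
            print(name,ce[i].round(1),s[i,4],np.round(P.mean(0)),[np.round(v,1) for v in cv2.minAreaRect(P)])
blobs("blue",(105,120,40),(130,255,255),68,30)
blobs("yel",(22,170,120),(35,255,255),40,6)
blobs("red",(0,170,60),(6,255,255),68,6)
blobs("green",(60,120,60),(85,255,255),66,6)
E
```

```text
blue [287.9 235.6] 264 [476. -42.] [array([475.9, -42.5]), array([48.9, 45.3]), np.float64(11.1)]
blue [151.  237.7] 251 [478. 321.] [array([478.3, 321.4]), array([44.6, 48.4]), np.float64(84.7)]
yel [188.6 179. ] 935 [638. 225.] [array([641.3, 226.9]), array([99. , 90.4]), np.float64(21.0)]
yel [221.5 162.9] 21 [681. 134.] [array([681.6, 133.7]), array([14. ,  8.3]), np.float64(0.0)]
yel [112.8 233.1] 29 [494. 436.] [array([493.8, 435.8]), array([ 8.9, 23. ]), np.float64(78.4)]
yel [288.1 235.3] 27 [477. -44.] [array([477.2, -44.1]), array([24.4,  7.5]), np.float64(10.0)]
yel [150.  237.6] 31 [479. 332.] [array([479. , 331.8]), array([ 9.6, 21.9]), np.float64(80.3)]
red [110.2 183. ] 392 [628. 434.] [array([628.8, 434. ]), array([60.2, 59.3]), np.float64(44.5)]
red [237.7 173.6] 7 [644.  87.] [array([644.6,  87.8]), array([13.4,  2.7]), np.float64(88.9)]
red [336.8 177.6] 65 [ 628. -178.] [array([ 628. , -177.1]), array([22.8, 23.2]), np.float64(43.4)]
red [239.6 234.8] 385 [481.  85.] [array([480.9,  84.5]), array([58.2, 48.4]), np.float64(19.6)]
red [219.5 281.3] 297 [360. 140.] [
[... 153 characters left out ...]
2.2)]
green [272.3 125.6] 907 [775.  -8.] [array([775.1,  -8.1]), array([ 38.5, 195.3]), np.float64(5.5)]
green [173.1 169.9] 8 [659. 262.] [array([659.1, 262. ]), array([5.6, 5.5]), np.float64(0.0)]
green [348.4 174.9] 121 [ 635. -210.] [array([ 635.3, -211.1]), array([24.8, 45.5]), np.float64(14.1)]
green [360.1 189.2] 151 [ 595. -240.] [array([ 595.2, -240.9]), array([23.5, 61.6]), np.float64(73.5)]
green [232. 186.] 7 [611. 103.] [array([611.5, 103.2]), array([16. ,  0.1]), np.float64(88.6)]
green [342.1 194.5] 146 [ 582. -191.] [array([ 581.3, -191. ]), array([56.7, 25.1]), np.float64(43.2)]
green [112.4 228.9] 7 [504. 427.] [array([504.1, 426.7]), array([ 5. , 13.5]), np.float64(35.3)]
```

View pics/crop1.png

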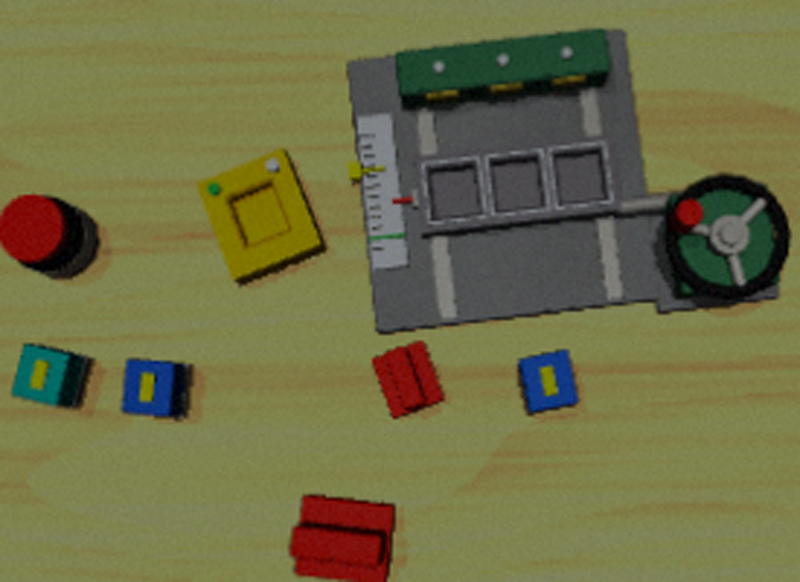

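The crop confirms the choices. The small red key is at crop (408,380), the blue relays at (153,388) and (548,381), and the turquoise decoy at (42,375). The pointer stands about 33 mm beyond the green line, and the crank knob is at crop (688,212).

```bash
python3 - <<'E'
from h import *
c=read_camera("top")
o=np.array([100,105]);s=800/275
for n,p,z in [("crank top",(688,212),131),("hub",(730,234),95),("pointer tip",(394,201),26),("green",(386,237),22),("yellow tip",(383,169),22),("greenline L",(370,237),22),("greenline R",(403,236),22),
 ("scale TL",(358,115),22),("scale BL",(375,268),22),("scale TR",(390,114),22),("scale BR",(408,265),22),("s1",(454,192),42),("s2",(517,184),42),("s3",(580,177),42),("headL",(397,52),66),("headR",(607,30),66),
 ("box hole",(259,216),40),("can top",((416-100)*s,(282-105)*s),170)]:
    print(n,at(c,np.array(p)/s+o,z))
E
```

```text
crank top [ 616.2 -166.9  131. ]
hub [ 601.6 -209.9   95. ]
pointer tip [650.9  96.9  26. ]
green [617.  105.4  22. ]
yellow tip [683.1 107.5  22. ]
greenline L [617.4 120.7  22. ]
greenline R [617.6  89.1  22. ]
scale TL [736.9 131.1  22. ]
scale BL [587.4 116.3  22. ]
scale TR [737.1 100.1  22. ]
scale BR [589.6  84.8  22. ]
s1 [655.2  39.   42. ]
s2 [661.5 -20.5  42. ]
s3 [666.9 -80.2  42. ]
headL [785.  89.  66.]
headR [ 802.1 -108.3   66. ]
box hole [637.2 223.7  40. ]
can top [ 352.2 -345.1  170. ]
```

Emit:
jog_arm(targets=[{"turn": [0,0,-8],"slide": [40,-40,20],"claw": 100},{"turn": [0,0,-8],"slide": [40,-45,10],"claw": 100},{"turn": [0,0,-8],"slide": [40,-48,0],"claw": 100},{"turn": [0,0,-8],"slide": [35,-50,0],"claw": 100},{"turn": [0,0,-8],"slide": [30,-53,0],"claw": 100}])

```text
t: 2.02
eef_pos: [418.3, 342.6, 244.7]
tcp_rot: [3.141, 0.0, 2.058]
ft_force: [0.7, 0.5, -0.2]
opening: 1.001
grip_force: 0.0
```

Emit:
jog_arm(targets=[{"turn": [0,0,-8],"slide": [25,-57,0],"claw": 100},{"turn": [0,0,-8],"slide": [25,-57,0],"claw": 100},{"turn": [0,0,-6.5],"slide": [25,-57,0],"claw": 100},{"turn": [0,0,0],"slide": [25,-57,0],"claw": 100},{"turn": [0,0,0],"slide": [20,-57,0],"claw": 60}])

```text
t: 2.65
eef_pos: [538.0, 57.2, 244.8]
tcp_rot: [3.141, 0.0, 1.67]
ft_force: [-0.3, 0.2, 0.7]
opening: 0.942
grip_force: 0.0
```

Emit:
jog_arm(targets=[{"turn": [0,0,0],"slide": [15,-57,0],"claw": 60},{"turn": [0,0,0],"slide": [12,-57,0],"claw": 60},{"turn": [0,0,0],"slide": [10,-57,0],"claw": 60},{"turn": [0,0,0],"slide": [10,-40,0],"claw": 60},{"turn": [0,0,0],"slide": [0,0,0],"claw": 60}])

```text
t: 3.28
eef_pos: [584.4, -154.3, 244.2]
tcp_rot: [-3.141, 0.0, 1.667]
ft_force: [-0.4, 0.0, -0.2]
opening: 0.602
grip_force: 0.0
```

```bash
python3 - <<'E'
from h import *
st()
c=read_camera("wrist");cv2.imwrite("pics/w1.png",c["frame"])
print((-np.array(c["R"]).T@c["t"]).round(0),np.array(c["R"]).round(2).tolist())
print([(np.round(d["xy"]).tolist(),round(d["conf"],2)) for d in look_for("crank","wrist")], proj(c,(616,-167,131)),proj(c,(601.6,-210,95)))
E
```

```text
{'t': 3.275, 'eef_pos': [584.446, -154.282, 244.204], 'tcp_rot': [-3.141, 0.0, 1.667], 'ft_force': [-0.429, 0.005, -0.241], 'opening': 0.602, 'grip_force': 0.0, 'joints': [-0.367, 0.434, 1.574, -0.0, 1.134, -0.463]}
[578. -83. 414.] [[1.0, 0.09, -0.0], [0.09, -0.96, 0.25], [0.02, -0.25, -0.97]]
[([313.0, 220.0], 0.73)] [315.1 223. ] [291.  253.6]
```

View pics/w1.png

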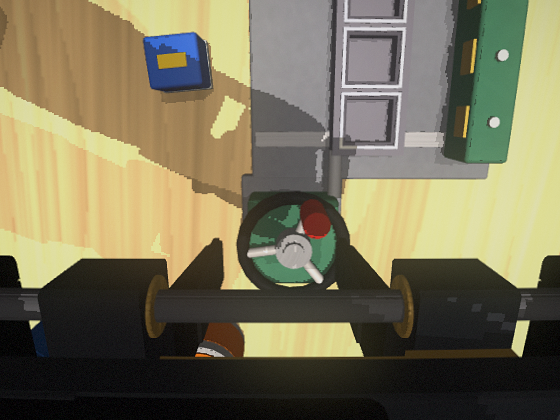

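The wrist view shows the crank's red top at about (318,213) and the hub at (296,250).

```bash
python3 - <<'E'
from h import *
c=read_camera("wrist")
f=c["frame"];hsv=cv2.cvtColor(f,cv2.COLOR_BGR2HSV)
m=cv2.inRange(hsv,(0,150,120),(8,255,255));m|=cv2.inRange(hsv,(172,150,120),(180,255,255));m[260:]=0;m[:180]=0
ys,xs=np.where(m);print(len(xs),xs.mean(),ys.mean(),xs.min(),xs.max(),ys.min(),ys.max(), at(c,(xs.mean(),ys.mean()),131))
for z in(77,): print("rim", at(c,(237,240),z),at(c,(349,240),z),at(c,(292,191),z))
for z in (85,95,105): print("hub",at(c,(296,250),z))
# socket 3 / 2 mouth corners midpoint
print("s3",at(c,(368,121),42),"s2",at(c,(373,57),42))
cv2.imwrite("pics/w1c.png",cv2.resize(f[170:310,220:370],(640,597),interpolation=cv2.INTER_CUBIC))
E
```

```text
132 315.06060606060606 236.7651515151515 303 327 229 241 [ 617.  -176.2  131. ]
rim [ 547.6 -205.3   77. ] [ 658.7 -194.5   77. ] [ 596.8 -150.4   77. ]
hub [ 606.5 -207.1   85. ]
hub [ 605.6 -203.2   95. ]
hub [ 604.8 -199.4  105. ]
s3 [667.8 -78.2  42. ] s2 [663.3 -17.3  42. ]
```

View pics/w1c.png

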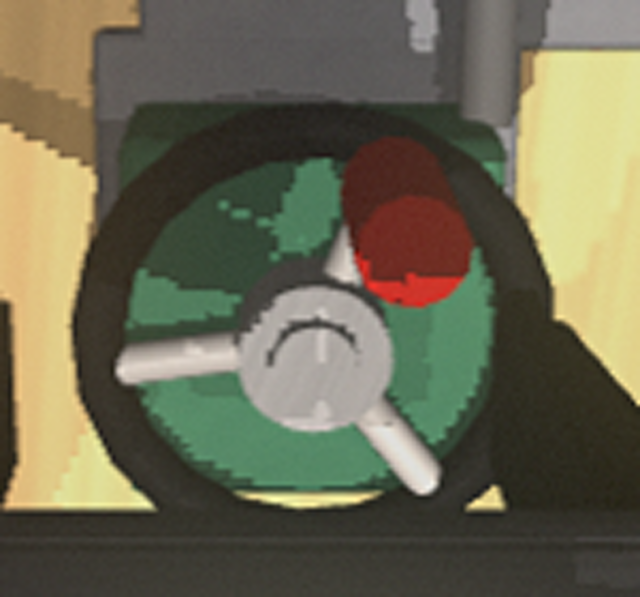

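The crop shows the crank's top disc centred at crop (412,250), and the rim spans crop x 75–552 and y 104–510.

```bash
python3 - <<'E'
from h import *
c=read_camera("wrist")
g=lambda x,y,z:at(c,(220+x*150/640,170+y*140/597),z)
k=g(412,250,131);print("crank",k,"rim", [(g(75,320,z)+g(552,320,z))/2 for z in(70,77)],[(g(313,104,z)+g(313,510,z))/2 for z in(70,77)],"hub",[g(318,358,z) for z in(85,95)])
t=read_camera("top")
for h in ([603,-208],[605,-206]): print(np.hypot(*(k[:2]-h)), proj(c,(*h,77)),proj(t,(*h,95)))
print(proj(t,k))
E
```

```text
crank [ 617.5 -168.4  131. ] rim [array([ 604.85, -207.15,   70.  ]), array([ 604.3, -204.6,   77. ])] [array([ 604.55, -205.8 ,   70.  ]), array([ 604.  , -203.25,   77.  ])] hub [array([ 605.7, -210.8,   85. ]), array([ 604.8, -206.8,   95. ])]
42.171198702431965 [291.9 248.1] [350.2 184.9]
39.62335170073324 [294.1 246.5] [349.4 184.2]
[337.1 177.4]
```

Emit:
jog_arm(targets=[{"turn": [0,0,0],"slide": [33,-14,-30],"claw": 60},{"turn": [0,0,0],"slide": [0,0,-50],"claw": 60},{"turn": [0,0,0],"slide": [0,0,-50],"claw": 60},{"turn": [0,0,0],"slide": [0,0,-22],"claw": 60},{"turn": [0,0,0],"slide": [0,0,0],"claw": 15}])

```text
t: 4.15
eef_pos: [616.7, -164.5, 91.4]
tcp_rot: [-3.139, -0.001, 1.671]
ft_force: [0.3, -1.0, -0.0]
opening: 0.54
grip_force: 0.0
```

Emit:
jog_arm(targets=[{"turn": [0,0,0],"slide": [0,0,0],"claw": 15},{"turn": [0,0,0],"slide": [0,0,0],"claw": 15},{"turn": [0,0,0],"slide": [0,0,0],"claw": 15}])

```text
t: 4.53
eef_pos: [617.5, -165.8, 93.7]
tcp_rot: [3.14, 0.001, 1.67]
ft_force: [0.9, -0.1, 5.4]
opening: 0.248
grip_force: 30.0
```

Emit:
jog_arm(targets=[{"slide": [-27.8,0.5,0],"turn": [0,0,0],"claw": 15},{"slide": [-22.8,-16.0,0],"turn": [0,0,0],"claw": 15},{"slide": [-9.1,-26.3,0],"turn": [0,0,0],"claw": 15},{"slide": [8.1,-26.6,0],"turn": [0,0,0],"claw": 15},{"slide": [22.3,-16.7,0],"turn": [0,0,0],"claw": 15}])

```text
t: 5.15
eef_pos: [587.9, -251.8, 94.0]
tcp_rot: [3.141, -0.0, 1.669]
ft_force: [6.1, 23.8, 6.2]
opening: 0.245
grip_force: 30.0
```

Emit:
jog_arm(targets=[{"slide": [27.8,2.0,0],"turn": [0,0,0],"claw": 15},{"slide": [22.8,16.0,0],"turn": [0,0,0],"claw": 15},{"slide": [9.1,26.3,0],"turn": [0,0,0],"claw": 15},{"slide": [-8.1,26.6,0],"turn": [0,0,0],"claw": 15},{"slide": [-22.3,16.7,0],"turn": [0,0,0],"claw": 15}])

```text
t: 5.78
eef_pos: [617.5, -164.3, 93.8]
tcp_rot: [3.14, 0.004, 1.672]
ft_force: [-8.5, -35.1, 3.2]
opening: 0.246
grip_force: 30.0
```

```bash
python3 - <<'E'
from h import *
c=read_camera("top");f=c["frame"]
st()
cv2.imwrite("pics/p1.png",cv2.resize(f[140:200,210:270],(600,600),interpolation=cv2.INTER_CUBIC))
print([(np.round(d["xy"],1).tolist(),round(d["conf"],2)) for d in look_for("pointer","top")])
E
```

```text
{'t': 5.825, 'eef_pos': [614.568, -163.555, 93.78], 'tcp_rot': [-3.141, 0.004, 1.672], 'ft_force': [-5.158, -10.417, 4.714], 'opening': 0.248, 'grip_force': 29.999, 'joints': [-0.362, 0.64, 1.646, -0.005, 0.855, -0.46]}
[([276.7, 175.6], 0.74)]
```

View pics/p1.png

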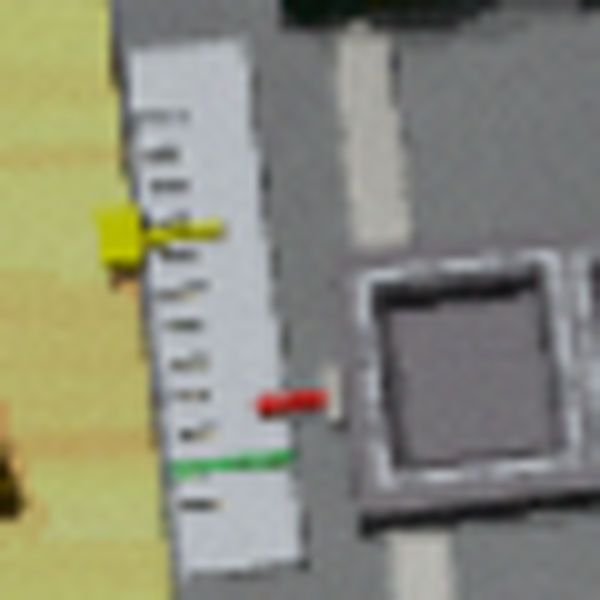

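The pointer now stands about 15–16 mm above the green line: red at crop y≈404, green at y≈462.

Emit:
jog_arm(targets=[{"slide": [-27.8,-1.0,0],"turn": [0,0,0],"claw": 15},{"slide": [-22.8,-16.0,0],"turn": [0,0,0],"claw": 15},{"slide": [-9.1,-26.3,0],"turn": [0,0,0],"claw": 15},{"slide": [8.1,-26.6,0],"turn": [0,0,0],"claw": 15},{"slide": [22.3,-16.7,0],"turn": [0,0,0],"claw": 15}])

```text
t: 6.5
eef_pos: [587.8, -250.8, 93.8]
tcp_rot: [3.141, -0.0, 1.669]
ft_force: [6.6, 22.6, 5.0]
opening: 0.252
grip_force: 30.0
```

```bash
cat >> h.py <<'E'
A=np.radians(5.55);TX=np.array([np.cos(A),np.sin(A)])
def scale():
    "pointer and yellow line distances from green line along tester x"
    c=read_camera("top");f=c["frame"].astype(int);r=cv2.cvtColor(c["frame"],cv2.COLOR_BGR2HSV)
    b,g,rd=f[...,0],f[...,1],f[...,2]
    W=np.zeros(b.shape,bool);W[140:200,222:248]=1
    def cen(w,z):
        w=np.clip(w,0,None)*W;w[w<0.35*w.max()]=0
        ys,xs=np.nonzero(w);ww=w[ys,xs].astype(float)
        p=np.array([(xs*ww).sum(),(ys*ww).sum()])/ww.sum()
        return at(c,p,z)[:2],p.round(1)
    red=cen(rd-np.maximum(g,b)-15,26);gr=cen(g-rd-25,22);ye=cen(np.where(np.arange(560)[None]<238,np.minimum(rd,g)-b-40,0),23)
    print("red",red,"green",gr,"yel",ye,"ptr",round((red[0]-gr[0])@TX,1),"yel",round((ye[0]-gr[0])@TX,1))
E
python3 -c "
from h import *
scale();scale();st()"
```

```text
red (array([626.7,  87.2]), array([239.1, 182.6])) green (array([619. , 105.5]), array([232.7, 185.8])) yel (array([683.8, 128.1]), array([224.2, 163. ])) ptr 5.9 yel 66.7
red (array([626.3,  87.4]), array([239. , 182.8])) green (array([618.9, 105.5]), array([232.7, 185.8])) yel (array([683.7, 128.5]), array([224.1, 163. ])) ptr 5.6 yel 66.7
{'t': 6.6, 'eef_pos': [590.242, -251.1, 93.794], 'tcp_rot': [3.138, 0.001, 1.669], 'ft_force': [2.586, -1.327, 6.802], 'opening': 0.248, 'grip_force': 30.001, 'joints': [-0.506, 0.645, 1.634, 0.001, 0.859, -0.605]}
```

Emit:
jog_arm(targets=[{"slide": [27.8,-0.5,0],"turn": [0,0,0],"claw": 15},{"slide": [22.8,16.0,0],"turn": [0,0,0],"claw": 15},{"slide": [9.1,26.3,0],"turn": [0,0,0],"claw": 15},{"slide": [0,0,0],"turn": [0,0,0],"claw": 15}])

```text
t: 7.1
eef_pos: [648.9, -206.5, 93.8]
tcp_rot: [3.139, 0.001, 1.671]
ft_force: [2.8, 3.1, 3.2]
opening: 0.249
grip_force: 30.0
```

```bash
python3 -c "
from h import *
scale();scale();st()
c=read_camera('top')
cv2.imwrite('pics/p2.png',cv2.resize(c['frame'][160:200,220:260],(600,600),interpolation=cv2.INTER_CUBIC))"
```

```text
red (array([621. ,  86.3]), array([239.4, 184.7])) green (array([618.4, 110.8]), array([230.7, 186. ])) yel (array([683.7, 128.4]), array([224.1, 163. ])) ptr 0.2 yel 66.7
red (array([621.1,  86.3]), array([239.4, 184.6])) green (array([618.4, 110.8]), array([230.7, 186. ])) yel (array([683.7, 128.4]), array([224.1, 163. ])) ptr 0.3 yel 66.7
{'t': 7.2, 'eef_pos': [648.871, -207.791, 93.798], 'tcp_rot': [3.138, 0.001, 1.67], 'ft_force': [6.095, 2.107, 4.567], 'opening': 0.251, 'grip_force': 30.001, 'joints': [-0.407, 0.694, 1.524, 0.001, 0.92, -0.507]}
```

View pics/p2.png

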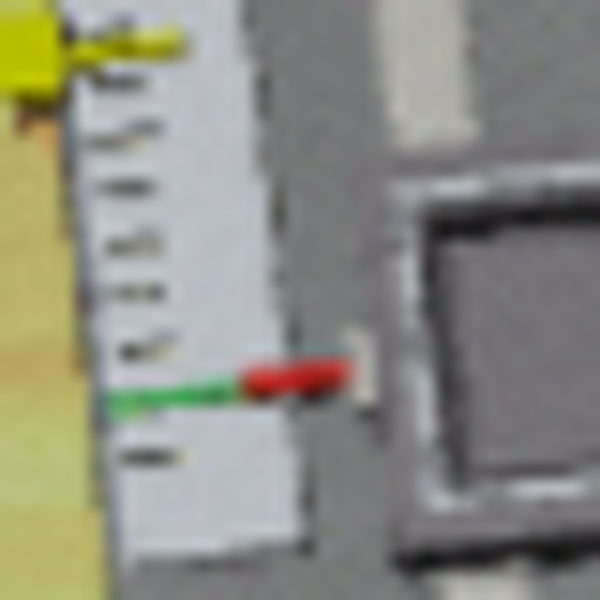

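The red pointer is in line with the green line (both at crop y≈380–395, following the tilt). I'll release the crank and go to the near relay.

Emit:
jog_arm(targets=[{"slide": [0,0,0],"turn": [0,0,0],"claw": 70},{"slide": [0,0,0],"turn": [0,0,0],"claw": 70},{"slide": [0,0,0],"turn": [0,0,0],"claw": 70},{"slide": [0,0,55],"turn": [0,0,0],"claw": 100},{"slide": [-25,20,55],"turn": [0,0,0],"claw": 100}])

```text
t: 7.88
eef_pos: [623.2, -189.2, 202.1]
tcp_rot: [-3.141, -0.0, 1.669]
ft_force: [-0.3, -0.4, 1.2]
opening: 0.715
grip_force: 0.0
```

Emit:
jog_arm(targets=[{"slide": [-40,40,0],"turn": [0,0,2.5],"claw": 100},{"slide": [-40,42,0],"turn": [0,0,2.5],"claw": 100},{"slide": [-40,42,0],"turn": [0,0,0],"claw": 100},{"slide": [-27,23,0],"turn": [0,0,0],"claw": 100},{"slide": [0,0,0],"turn": [0,0,0],"claw": 100}])

```text
t: 8.5
eef_pos: [474.7, -40.3, 202.1]
tcp_rot: [-3.141, -0.0, 1.759]
ft_force: [1.3, -0.0, -0.6]
opening: 0.998
grip_force: 0.0
```

```bash
cat >> h.py <<'E'
def seg(n,lo,hi,z,mn=200,lab=""):
    c=read_camera(n);hsv=cv2.cvtColor(c["frame"],cv2.COLOR_BGR2HSV);m=cv2.inRange(hsv,lo,hi)
    m=cv2.morphologyEx(m,cv2.MORPH_CLOSE,np.ones((3,3)))
    k,l,s,ce=cv2.connectedComponentsWithStats(m)
    for i in range(1,k):
        if s[i,4]>=mn:
            ys,xs=np.where(l==i);P=np.array([at(c,(x,y),z)[:2] for x,y in zip(xs,ys)],np.float32)
            r=cv2.minAreaRect(P);print(lab,ce[i].round(),s[i,4],"mean",P.mean(0).round(1),"rect",np.round(r[0],1),np.round(r[1],1),round(r[2],1))
    return c
E
python3 - <<'E'
from h import *
st()
c=seg("wrist",(20,120,110),(35,255,255),68,150,"yel")
seg("wrist",(105,120,20),(130,255,255),68,300,"blue")
cv2.imwrite("pics/w2.png",c["frame"])
E
```

```text
{'t': 8.5, 'eef_pos': [474.67, -40.267, 202.113], 'tcp_rot': [-3.141, -0.0, 1.759], 'ft_force': [1.267, -0.012, -0.644], 'opening': 0.998, 'grip_force': 0.0, 'joints': [-0.223, 0.297, 1.927, 0.0, 0.918, -0.411]}
yel [537.  54.] 362 mean [657.4 117. ] rect [659.4 111.9] [14.6 31.1] 7.5
yel [280. 204.] 374 mean [476.3 -44.7] rect [476.4 -44.8] [25.3 10.9] 10.7
blue [277. 187.] 1151 mean [472.7 -31.5] rect [474.9 -35. ] [47.8 25.7] 10.7
```

View pics/w2.png

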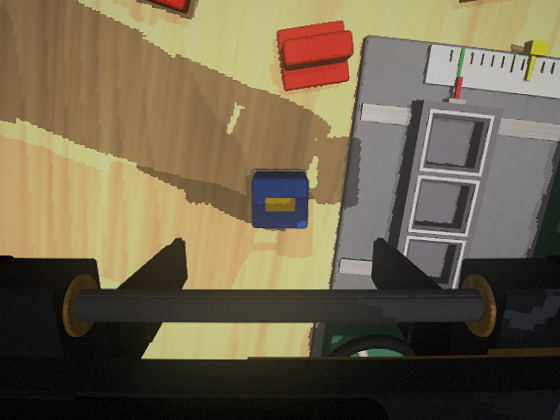

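Blue relay at (280,200), yellow patch centred; the sockets are visible at (455,140), (443,205) and (432,258). Descend and grip.

Emit:
jog_arm(targets=[{"slide": [2,-4,-50],"turn": [0,0,0],"claw": 100},{"slide": [0,0,-55],"turn": [0,0,0],"claw": 100},{"slide": [0,0,-50],"turn": [0,0,0],"claw": 100},{"slide": [0,0,-19],"turn": [0,0,0],"claw": 100},{"slide": [0,0,0],"turn": [0,0,0],"claw": 40}])

```text
t: 9.22
eef_pos: [478.2, -46.1, 26.1]
tcp_rot: [-3.139, -0.001, 1.756]
ft_force: [0.5, 0.3, 0.4]
opening: 0.94
grip_force: 0.0
```

Emit:
jog_arm(targets=[{"slide": [0,0,0],"turn": [0,0,0],"claw": 40},{"slide": [0,0,0],"turn": [0,0,0],"claw": 40},{"slide": [0,0,0],"turn": [0,0,0],"claw": 40},{"slide": [0,0,0],"turn": [0,0,0],"claw": 40}])

```text
t: 9.72
eef_pos: [478.0, -45.4, 28.1]
tcp_rot: [3.141, 0.0, 1.757]
ft_force: [-3.0, -0.4, 2.4]
opening: 0.53
grip_force: 1.2
```

Emit:
jog_arm(targets=[{"slide": [0,0,50],"turn": [0,0,0],"claw": 40},{"slide": [0,0,50],"turn": [0,0,0],"claw": 40},{"slide": [50,10,20],"turn": [0,0,-2.5],"claw": 40},{"slide": [50,6,0],"turn": [0,0,-2.5],"claw": 40},{"slide": [0,0,0],"turn": [0,0,0],"claw": 40}])

```text
t: 10.35
eef_pos: [580.4, -29.0, 147.6]
tcp_rot: [3.14, 0.0, 1.67]
ft_force: [-0.7, 0.4, -2.0]
opening: 0.527
grip_force: 30.0
```

```bash
python3 - <<'E'
from h import *
st()
c=read_camera("wrist");cv2.imwrite("pics/w3.png",cv2.resize(c["frame"],(784,588)))
E
```

```text
{'t': 10.35, 'eef_pos': [580.364, -28.999, 147.582], 'tcp_rot': [3.14, 0.0, 1.67], 'ft_force': [-0.662, 0.358, -2.01], 'opening': 0.527, 'grip_force': 29.998, 'joints': [-0.164, 0.504, 1.744, 0.0, 0.892, -0.263]}
```

View pics/w3.png

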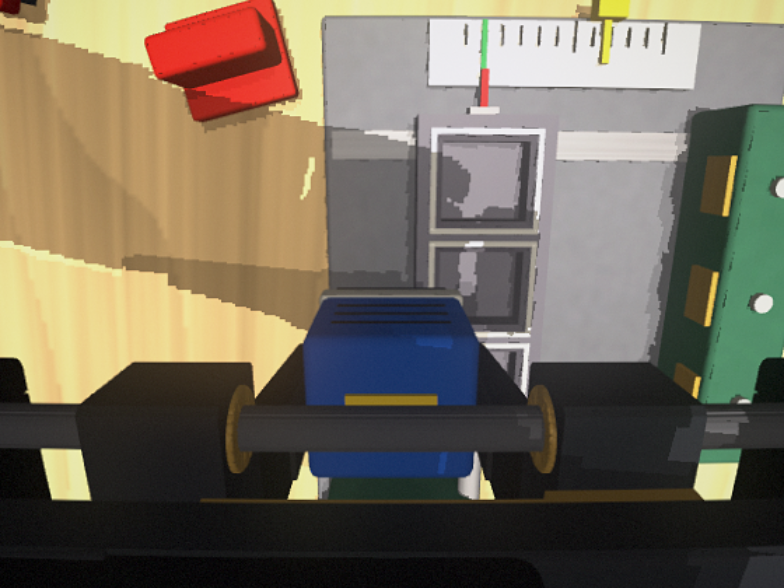

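The wrist view shows the relay held and the pointer exactly on the green line at (485,85). The socket 1 mouth is near (488,181) and socket 2 near (484,287).

```bash
python3 - <<'E'
from h import *
c=read_camera("wrist");t=read_camera("top")
g=lambda x,y,z=42:at(c,(x/1.4,y/1.4),z)
s1=[g(*p) for p in((432,128),(546,128),(540,234),(430,234))]
s2=[g(*p) for p in((430,241),(540,241),(534,333),(429,336))]
print(s1,np.mean(s1,0));print(s2,np.mean(s2,0))
print("green/ptr",g(484,30,22),g(485,80,26),"yel",g(605,50,22))
# top view: white frames
f=t["frame"];cv2.imwrite("pics/p3.png",cv2.resize(f[150:200,235:325],(792,440),interpolation=cv2.INTER_CUBIC))
# held relay underside: project expected plug corners for TCP pose
s=state();e=np.array(s["eef_pos"]);print("held plug front bottom proj*1.4",[ (proj(c,e+np.array([dx,dy,-28+16]))*1.4).round() for dx,dy in((-25,23),(25,23))])
E
```

```text
[array([591.6,  60.3,  42. ]), array([651.2,  66.5,  42. ]), array([657.5,  10.9,  42. ]), array([597.1,   4.8,  42. ])] [624.35   35.625  42.   ]
[array([597.5,   0.9,  42. ]), array([658.2,   7. ,  42. ]), array([664. , -46.4,  42. ]), array([603.5, -54.2,  42. ])] [630.8   -23.175  42.   ]
green/ptr [615.  115.1  22. ] [618.5  89.2  26. ] yel [682.5 112.4  22. ]
held plug front bottom proj*1.4 [array([325., 287.]), array([458., 300.])]
```

View pics/p3.png

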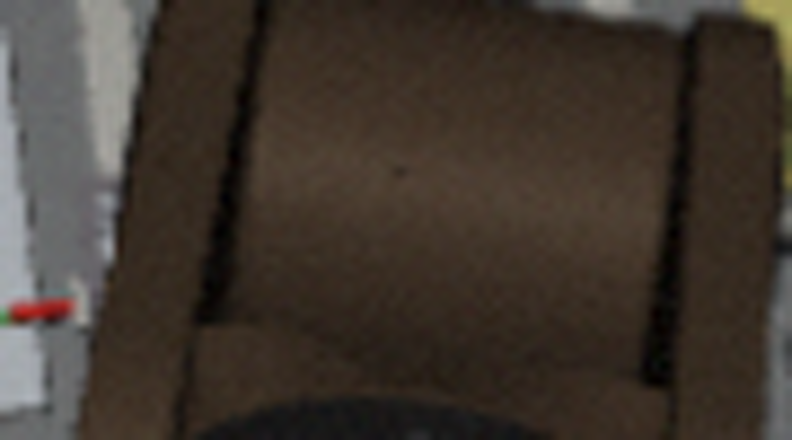

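Emit:
jog_arm(targets=[{"slide": [25,3.2,0],"turn": [0,0,0],"claw": 40},{"slide": [24.6,3.2,0],"turn": [0,0,0],"claw": 40},{"slide": [0,0,-40],"turn": [0,0,0],"claw": 40},{"slide": [0,0,-25],"turn": [0,0,0],"claw": 40},{"slide": [0,0,0],"turn": [0,0,0],"claw": 40}])

```text
t: 11.12
eef_pos: [625.9, -23.1, 81.2]
tcp_rot: [-3.138, -0.001, 1.67]
ft_force: [-0.2, 0.3, -1.9]
opening: 0.526
grip_force: 30.0
```

```bash
python3 - <<'E'
from h import *
for _ in range(3):
    c=read_camera("wrist");st()
cv2.imwrite("pics/w4.png",cv2.resize(c["frame"][60:360,150:450],(600,600),interpolation=cv2.INTER_CUBIC))
E
```

```text
{'t': 11.175, 'eef_pos': [626.914, -23.182, 82.609], 'tcp_rot': [-3.14, -0.0, 1.67], 'ft_force': [0.428, -0.352, -1.543], 'opening': 0.523, 'grip_force': 29.998, 'joints': [-0.142, 0.644, 1.675, 0.0, 0.824, -0.241]}
{'t': 11.225, 'eef_pos': [627.601, -23.221, 83.538], 'tcp_rot': [3.141, 0.0, 1.67], 'ft_force': [0.631, 0.2, -1.827], 'opening': 0.524, 'grip_force': 29.998, 'joints': [-0.142, 0.643, 1.674, -0.0, 0.824, -0.241]}
{'t': 11.275, 'eef_pos': [627.907, -23.211, 83.932], 'tcp_rot': [3.14, 0.0, 1.67], 'ft_force': [-0.062, -0.65, -1.749], 'opening': 0.523, 'grip_force': 29.998, 'joints': [-0.142, 0.643, 1.674, 0.0, 0.824, -0.241]}
```

View pics/w4.png

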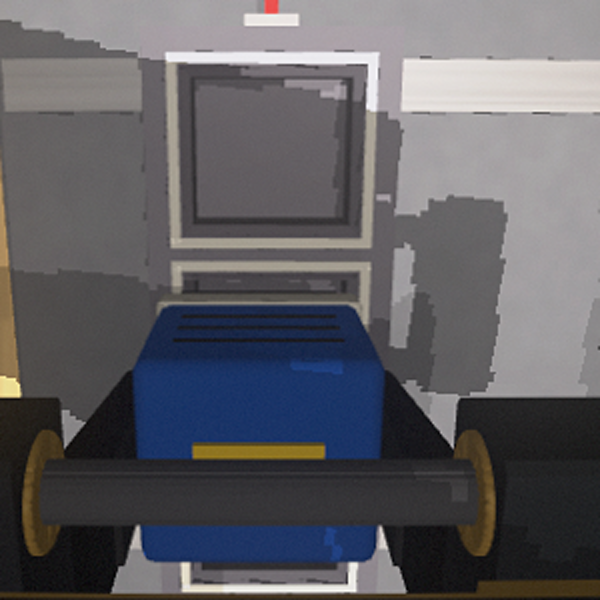

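Wrist view: the relay hovers over socket 2, its lower edge at crop x 158–365, y≈303. The socket 1 frame is at (165–380, 53–247), and the front edge of the socket 2 frame is at x 172–370.

```bash
python3 - <<'E'
from h import *
c=read_camera("wrist");s=state();e=np.array(s["eef_pos"]);st()
g=lambda x,y,z=42:at(c,(150+x/2,60+y/2),z)
q=[g(*p) for p in((166,53),(380,52),(372,246),(171,247))];m=np.mean(q,0);print("s1",m,q)
print("s2 front mid",(g(172,263)+g(370,263))/2, "s2 by s1",m[:2]+60*np.array([np.sin(A),-np.cos(A)]))
u=np.array([np.cos(A),np.sin(A),0]);v=np.array([-np.sin(A),np.cos(A),0])
for h in (-28+16,): print("body front-bottom pred",[((proj(c,e+a*25*u+23*v+[0,0,h])-[150,60])*2).round() for a in(-1,1)])
print("top front pred",[((proj(c,e+a*25*u+23*v+[0,0,40])-[150,60])*2).round() for a in(-1,1)],"top back",[((proj(c,e+a*25*u-23*v+[0,0,40])-[150,60])*2).round() for a in(-1,1)])
E
```

```text
{'t': 11.325, 'eef_pos': [628.066, -23.175, 84.101], 'tcp_rot': [3.14, 0.0, 1.67], 'ft_force': [0.691, -0.161, -1.905], 'opening': 0.524, 'grip_force': 29.998, 'joints': [-0.142, 0.643, 1.673, 0.0, 0.823, -0.241]}
s1 [626.775  35.8    42.   ] [array([594.2,  60.3,  42. ]), array([654.1,  66.5,  42. ]), array([659.4,  11.3,  42. ]), array([599.4,   5.1,  42. ])]
s2 front mid [629.75   3.15  42.  ] s2 by s1 [632.57786178 -23.91873069]
body front-bottom pred [array([162., 298.]), array([352., 298.])]
top front pred [array([127., 367.]), array([387., 368.])] top back [array([138., 574.]), array([376., 574.])]
```

Emit:
jog_arm(targets=[{"slide": [3,0,0],"turn": [0,0,0],"claw": 40},{"slide": [0,0,-10],"turn": [0,0,0],"claw": 40},{"slide": [0,0,-4],"turn": [0,0,0],"claw": 40},{"slide": [0,0,-4],"turn": [0,0,0],"claw": 40},{"slide": [0,0,0],"turn": [0,0,0],"claw": 40}])

```text
t: 11.95
eef_pos: [631.1, -24.2, 66.9]
tcp_rot: [3.14, 0.002, 1.67]
ft_force: [-6.6, -7.5, 23.2]
opening: 0.522
grip_force: 30.0
```

Emit:
jog_arm(targets=[{"slide": [-0.8,-1,0],"turn": [0,0,0],"claw": 40},{"slide": [0,0,-2],"turn": [0,0,0],"claw": 40},{"slide": [0,0,0],"turn": [0,0,0],"claw": 40}])

```text
t: 12.32
eef_pos: [631.0, -25.1, 65.4]
tcp_rot: [3.138, 0.002, 1.67]
ft_force: [-5.2, -6.8, 26.4]
opening: 0.527
grip_force: 30.0
```

Emit:
jog_arm(targets=[{"slide": [-0.7,-1.2,0],"turn": [0,0,0],"claw": 40},{"slide": [0,0,-2],"turn": [0,0,0],"claw": 40},{"slide": [0,0,0],"turn": [0,0,0],"claw": 40}])

```text
t: 12.7
eef_pos: [630.1, -26.2, 61.0]
tcp_rot: [3.139, 0.002, 1.67]
ft_force: [1.6, -6.1, 1.1]
opening: 0.522
grip_force: 30.0
```

Emit:
jog_arm(targets=[{"slide": [0,-0.6,-4],"turn": [0,0,0],"claw": 40},{"slide": [0,0,-3],"turn": [0,0,0],"claw": 40},{"slide": [0,0,-1.5],"turn": [0,0,0],"claw": 40},{"slide": [0,0,0],"turn": [0,0,0],"claw": 40}])

```text
t: 13.2
eef_pos: [630.1, -26.2, 52.8]
tcp_rot: [3.139, 0.001, 1.67]
ft_force: [1.3, -4.1, 7.7]
opening: 0.523
grip_force: 30.0
```

Emit:
jog_arm(targets=[{"slide": [0,0,-1.5],"turn": [0,0,0],"claw": 40},{"slide": [0,0,0],"turn": [0,0,0],"claw": 40},{"slide": [0,0,0],"turn": [0,0,0],"claw": 80},{"slide": [0,0,0],"turn": [0,0,0],"claw": 80},{"slide": [0,0,0],"turn": [0,0,0],"claw": 80}])

```text
t: 13.82
eef_pos: [628.9, -25.6, 50.2]
tcp_rot: [-3.141, -0.0, 1.67]
ft_force: [-0.1, 0.2, -0.6]
opening: 0.77
grip_force: 0.0
```

Emit:
jog_arm(targets=[{"slide": [0,0,50],"turn": [0,0,0],"claw": 90},{"slide": [0,10,50],"turn": [0,0,0],"claw": 100},{"slide": [-15,45,50],"turn": [0,0,0],"claw": 100},{"slide": [-25,50,10],"turn": [0,0,-5],"claw": 100},{"slide": [-25,50,0],"turn": [0,0,-5],"claw": 100}])

```text
t: 14.45
eef_pos: [565.0, 126.3, 206.9]
tcp_rot: [3.14, -0.0, 1.492]
ft_force: [1.5, 0.2, -0.4]
opening: 1.001
grip_force: 0.0
```

Emit:
jog_arm(targets=[{"slide": [-20,55,0],"turn": [0,0,-4],"claw": 100},{"slide": [-20,55,0],"turn": [0,0,0],"claw": 100},{"slide": [-20,50,0],"turn": [0,0,0],"claw": 100},{"slide": [-26,39,-10],"turn": [0,0,0],"claw": 100},{"slide": [0,0,0],"turn": [0,0,0],"claw": 100}])

```text
t: 15.08
eef_pos: [477.5, 326.1, 195.2]
tcp_rot: [-3.14, 0.001, 1.429]
ft_force: [1.0, -0.5, 0.7]
opening: 1.0
grip_force: 0.0
```

```bash
python3 - <<'E'
from h import *
st()
c=seg("wrist",(20,120,110),(35,255,255),68,150,"yel")
seg("wrist",(105,120,20),(130,255,255),68,300,"blue")
seg("top",(105,120,40),(130,255,255),68,50,"topblue")
seg("top",(22,150,100),(35,255,255),68,15,"topyel")
seg("top",(0,170,60),(6,255,255),68,100,"topred")
print([(np.round(d["xy"]).tolist(),round(d["conf"],2)) for d in look_for("relay_a","wrist")])
cv2.imwrite("pics/w5.png",c["frame"])
E
```

```text
{'t': 15.075, 'eef_pos': [477.527, 326.082, 195.156], 'tcp_rot': [-3.14, 0.001, 1.429], 'ft_force': [1.041, -0.547, 0.665], 'opening': 1.0, 'grip_force': 0.0, 'joints': [0.485, 0.446, 1.698, 0.0, 0.999, 0.626]}
yel [279.  80.] 524 mean [491.9 422.6] rect [491.9 422.6] [11.9 25.8] 75.3
yel [280. 206.] 402 mean [478.4 321.4] rect [478.2 321.3] [11.7 25.7] 84.2
yel [455. 249.] 3591 mean [626.8 260.3] rect [626.5 254.8] [82.6 52.8] 21.5
blue [278. 194.] 1564 mean [479.3 330.5] rect [478.7 327.7] [33.3 47.6] 82.9
topblue [279. 177.] 279 mean [632.9 -21.9] rect [633.4 -21.8] [52.  46.5] 5.8
topblue [151. 238.] 243 mean [478.2 321.2] rect [478.  321.6] [44. 48.] 85.1
topyel [462. 103.] 934 mean [ 834.4 -543.6] rect [ 834.8 -543.9] [ 53.3 152.5] 0.4
topyel [188. 179.] 1139 mean [634.5 220.3] rect [635.7 221. ] [98.1 88.2] 20.9
topyel [223. 163.] 39 mean [675.  125.3] rect [677.7 121.3] [15.9 31.2] 14.0
topyel [279. 176.] 34 mean [635.4 -22.8] rect [635.2 -22.8] [23.1  9.2] 8.0
topyel [150. 238.] 30 mean [478.7 323.5] rect [478.7 323.5] [ 9.  20.2] 78.5
topred [110. 181.] 353 mean [632.3 433.7] rect [633.1 434.8] [51.3 61.9] 3.6
topred [240. 235.] 397 mean [480.8  84.5] rect [480.9  84.7] [58.2 48.2] 19.5
topred [218. 290.] 884 mean [337.3 145.4] rect [338.  147.1] [87.9 71.7] 82.5
[([277.0, 81.0], 0.6), ([277.0, 198.0], 0.59), ([388.0, 352.0], 0.41)]
```

Emit:
jog_arm(targets=[{"slide": [1.3,-5.4,-50],"turn": [0,0,2.3],"claw": 100},{"slide": [0,0,-55],"turn": [0,0,0],"claw": 100},{"slide": [0,0,-45],"turn": [0,0,0],"claw": 100},{"slide": [0,0,-17],"turn": [0,0,0],"claw": 100},{"slide": [0,0,0],"turn": [0,0,0],"claw": 40}])

```text
t: 16.0
eef_pos: [481.2, 318.2, 28.9]
tcp_rot: [-3.141, 0.001, 1.465]
ft_force: [1.5, 0.8, 1.0]
opening: 0.94
grip_force: 0.0
```

Emit:
jog_arm(targets=[{"slide": [0,0,0],"turn": [0,0,0],"claw": 40},{"slide": [0,0,0],"turn": [0,0,0],"claw": 40},{"slide": [0,0,0],"turn": [0,0,0],"claw": 40},{"slide": [0,0,0],"turn": [0,0,0],"claw": 40},{"slide": [0,0,0],"turn": [0,0,0],"claw": 40}])

```text
t: 16.62
eef_pos: [480.7, 318.7, 29.4]
tcp_rot: [-3.141, 0.0, 1.466]
ft_force: [-3.8, -0.4, 6.7]
opening: 0.527
grip_force: 30.0
```

Emit:
jog_arm(targets=[{"slide": [0,0,50],"turn": [0,0,0],"claw": 40},{"slide": [0,-10,50],"turn": [0,0,4],"claw": 40},{"slide": [28,-50,20],"turn": [0,0,4],"claw": 40},{"slide": [28,-55,0],"turn": [0,0,3.6],"claw": 40},{"slide": [28,-55,0],"turn": [0,0,0],"claw": 40}])

```text
t: 17.25
eef_pos: [565.6, 147.0, 149.3]
tcp_rot: [3.141, 0.0, 1.67]
ft_force: [0.0, 1.3, -1.8]
opening: 0.525
grip_force: 30.0
```

Emit:
jog_arm(targets=[{"slide": [30,-57,0],"turn": [0,0,0],"claw": 40},{"slide": [28.7,-57,0],"turn": [0,0,0],"claw": 40},{"slide": [0,-1.5,-40],"turn": [0,0,0],"claw": 40},{"slide": [0,0,-25],"turn": [0,0,0],"claw": 40},{"slide": [0,0,0],"turn": [0,0,0],"claw": 40}])

```text
t: 17.88
eef_pos: [621.1, 35.8, 82.2]
tcp_rot: [-3.138, -0.001, 1.668]
ft_force: [-0.1, -0.8, -2.2]
opening: 0.524
grip_force: 30.0
```

Emit:
jog_arm(targets=[{"slide": [0,0,0],"turn": [0,0,0],"claw": 40},{"slide": [0,0,0],"turn": [0,0,0],"claw": 40}])

```text
t: 18.12
eef_pos: [622.7, 36.2, 85.3]
tcp_rot: [3.14, 0.0, 1.669]
ft_force: [0.2, 0.5, -1.6]
opening: 0.522
grip_force: 30.0
```

Emit:
jog_arm(targets=[{"slide": [1.6,-4.7,0],"turn": [0,0,0],"claw": 40},{"slide": [0,0,-10],"turn": [0,0,0],"claw": 40},{"slide": [0,0,-4],"turn": [0,0,0],"claw": 40},{"slide": [0,0,-4],"turn": [0,0,0],"claw": 40},{"slide": [0,0,0],"turn": [0,0,0],"claw": 40}])

```text
t: 18.75
eef_pos: [624.4, 31.6, 68.8]
tcp_rot: [3.139, 0.0, 1.668]
ft_force: [-6.9, 3.5, 29.6]
opening: 0.522
grip_force: 30.0
```

Emit:
jog_arm(targets=[{"slide": [-1.2,0.8,0],"turn": [0,0,0],"claw": 40},{"slide": [0,0,-1],"turn": [0,0,0],"claw": 40},{"slide": [0,0,0],"turn": [0,0,0],"claw": 40}])

```text
t: 19.12
eef_pos: [624.2, 32.3, 68.2]
tcp_rot: [3.136, 0.001, 1.668]
ft_force: [-4.1, 2.5, 28.4]
opening: 0.523
grip_force: 30.0
```

Emit:
jog_arm(targets=[{"slide": [-0.8,1,0],"turn": [0,0,0],"claw": 40},{"slide": [-0.5,0.5,-0.5],"turn": [0,0,0],"claw": 40},{"slide": [0,0,0],"turn": [0,0,0],"claw": 40}])

```text
t: 19.5
eef_pos: [624.0, 33.4, 67.6]
tcp_rot: [3.134, 0.001, 1.668]
ft_force: [0.5, -0.3, 24.4]
opening: 0.525
grip_force: 30.0
```

Emit:
jog_arm(targets=[{"slide": [0,0.5,-1.5],"turn": [0,0,0],"claw": 40},{"slide": [0,0,0],"turn": [0,0,0],"claw": 40}])

```text
t: 19.75
eef_pos: [623.9, 34.3, 66.4]
tcp_rot: [3.134, 0.001, 1.668]
ft_force: [0.3, 2.7, 27.2]
opening: 0.523
grip_force: 30.0
```

```bash
python3 - <<'E'
from h import *
st();print(np.round(state()["moment"],2))
c=read_camera("wrist")
cv2.imwrite("pics/w6.png",cv2.resize(c["frame"][60:360,150:450],(600,600),interpolation=cv2.INTER_CUBIC))
E
```

```text
{'t': 19.75, 'eef_pos': [623.918, 34.278, 66.355], 'tcp_rot': [3.134, 0.001, 1.668], 'ft_force': [0.287, 2.746, 27.247], 'opening': 0.523, 'grip_force': 30.003, 'joints': [-0.051, 0.661, 1.699, 0.0, 0.775, -0.149]}
[-0.07  0.04 -0.06]
```

View pics/w6.png

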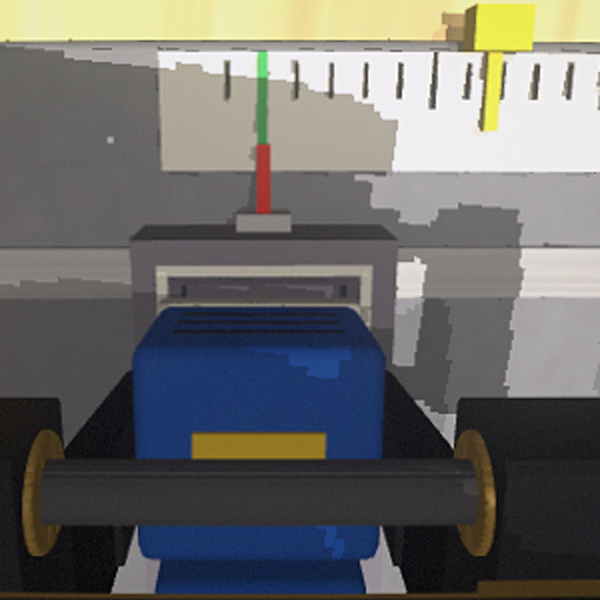

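The view shows the relay sitting in socket 1's chamfer, with hole still visible on its +y side, so I'll nudge it to +y.

Emit:
jog_arm(targets=[{"slide": [0,1.0,0],"turn": [0,0,0],"claw": 40},{"slide": [0,0.6,-1],"turn": [0,0,0],"claw": 40},{"slide": [0,0,0],"turn": [0,0,0],"claw": 40}])

```text
t: 20.18
eef_pos: [623.8, 35.8, 65.1]
tcp_rot: [3.134, 0.001, 1.668]
ft_force: [0.9, 2.2, 24.3]
opening: 0.523
grip_force: 30.0
```

Emit:
jog_arm(targets=[{"slide": [0,1.0,0],"turn": [0,0,0],"claw": 40},{"slide": [0,0.6,-0.5],"turn": [0,0,0],"claw": 40},{"slide": [0,0,0],"turn": [0,0,0],"claw": 40}])

```text
t: 20.55
eef_pos: [623.7, 37.1, 64.3]
tcp_rot: [3.135, 0.001, 1.668]
ft_force: [1.3, -0.3, 21.4]
opening: 0.522
grip_force: 30.0
```

Emit:
jog_arm(targets=[{"slide": [0,0,10],"turn": [0,0,0],"claw": 40},{"slide": [0,0,10],"turn": [0,0,0],"claw": 40},{"slide": [0,0,0],"turn": [0,0,0],"claw": 40},{"slide": [0,0,0],"turn": [0,0,0],"claw": 40}])

```text
t: 21.05
eef_pos: [620.9, 37.3, 81.1]
tcp_rot: [-3.141, -0.0, 1.668]
ft_force: [-0.4, -0.2, -2.2]
opening: 0.525
grip_force: 30.0
```

```bash
python3 - <<'E'
from h import *
st()
c=read_camera("wrist")
cv2.imwrite("pics/w7.png",cv2.resize(c["frame"][60:360,150:450],(600,600),interpolation=cv2.INTER_CUBIC))
E
```

```text
{'t': 21.05, 'eef_pos': [620.869, 37.301, 81.081], 'tcp_rot': [-3.141, -0.0, 1.668], 'ft_force': [-0.436, -0.232, -2.195], 'opening': 0.525, 'grip_force': 29.998, 'joints': [-0.046, 0.64, 1.691, -0.0, 0.812, -0.144]}
```

View pics/w7.png

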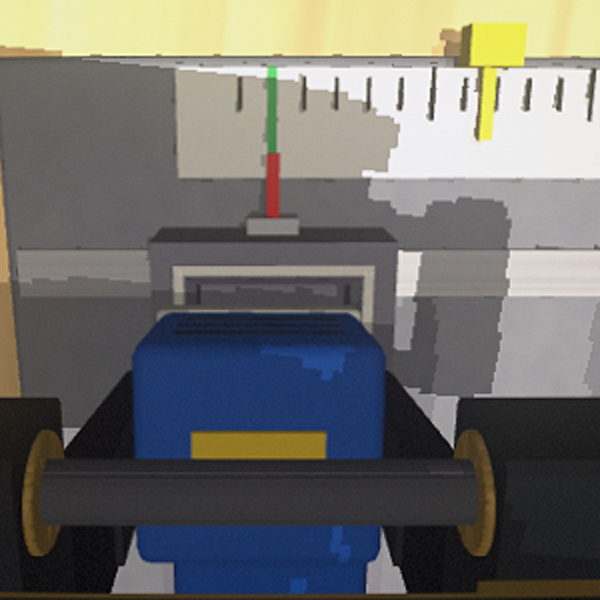

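The relay has tilted in the grip: its patch sits higher and its bottom edge lower than before. I'll set it down on free bench at the first relay's old spot and regrip it.

Emit:
jog_arm(targets=[{"slide": [0,0,45],"turn": [0,0,0],"claw": 40},{"slide": [-35,-20,20],"turn": [0,0,0],"claw": 40},{"slide": [-36,-20,0],"turn": [0,0,0],"claw": 40},{"slide": [-36,-21,0],"turn": [0,0,0],"claw": 40},{"slide": [-36,-21,-20],"turn": [0,0,0],"claw": 40}])

```text
t: 21.72
eef_pos: [477.5, -45.3, 127.0]
tcp_rot: [3.139, 0.001, 1.669]
ft_force: [0.1, -0.9, -2.2]
opening: 0.522
grip_force: 30.0
```

Emit:
jog_arm(targets=[{"slide": [0,0,-45],"turn": [0,0,0],"claw": 40},{"slide": [0,0,-35],"turn": [0,0,0],"claw": 40},{"slide": [0,0,-8],"turn": [0,0,0],"claw": 40},{"slide": [0,0,0],"turn": [0,0,0],"claw": 40},{"slide": [0,0,0],"turn": [0,0,0],"claw": 40}])

```text
t: 22.35
eef_pos: [478.8, -44.8, 39.6]
tcp_rot: [3.14, 0.001, 1.668]
ft_force: [-0.2, -0.3, -2.2]
opening: 0.524
grip_force: 30.0
```

Emit:
jog_arm(targets=[{"slide": [0,0,-3],"turn": [0,0,0],"claw": 40},{"slide": [0,0,-3],"turn": [0,0,0],"claw": 40},{"slide": [0,0,0],"turn": [0,0,0],"claw": 40}])

```text
t: 22.72
eef_pos: [478.2, -44.7, 32.5]
tcp_rot: [-3.142, -0.0, 1.668]
ft_force: [-0.5, -0.3, -2.6]
opening: 0.524
grip_force: 30.0
```

Emit:
jog_arm(targets=[{"slide": [0,0,-1.5],"turn": [0,0,0],"claw": 40},{"slide": [0,0,-1.5],"turn": [0,0,0],"claw": 40},{"slide": [0,0,0],"turn": [0,0,0],"claw": 40}])

```text
t: 23.1
eef_pos: [478.2, -44.7, 29.4]
tcp_rot: [-3.141, -0.0, 1.668]
ft_force: [0.3, 0.1, -2.5]
opening: 0.523
grip_force: 30.0
```

Emit:
jog_arm(targets=[{"slide": [0,0,-1.5],"turn": [0,0,0],"claw": 40},{"slide": [0,0,-1.5],"turn": [0,0,0],"claw": 40},{"slide": [0,0,0],"turn": [0,0,0],"claw": 40}])

```text
t: 23.48
eef_pos: [478.4, -44.8, 27.4]
tcp_rot: [3.141, 0.0, 1.668]
ft_force: [-3.8, -1.4, 15.2]
opening: 0.527
grip_force: 30.0
```

Emit:
jog_arm(targets=[{"slide": [0,0,0],"turn": [0,0,0],"claw": 100},{"slide": [0,0,0],"turn": [0,0,0],"claw": 100},{"slide": [0,0,0],"turn": [0,0,0],"claw": 100},{"slide": [0,0,60],"turn": [0,0,0],"claw": 100},{"slide": [0,0,60],"turn": [0,0,0],"claw": 100}])

```text
t: 24.1
eef_pos: [477.8, -44.6, 147.4]
tcp_rot: [-3.14, -0.001, 1.668]
ft_force: [1.0, 0.0, 0.3]
opening: 0.971
grip_force: 0.0
```

Emit:
jog_arm(targets=[{"slide": [0,0,55],"turn": [0,0,0],"claw": 100},{"slide": [0,0,0],"turn": [0,0,0],"claw": 100}])

```text
t: 24.35
eef_pos: [479.6, -45.0, 205.1]
tcp_rot: [3.135, 0.002, 1.668]
ft_force: [0.5, -0.0, -0.4]
opening: 0.999
grip_force: 0.0
```

```bash
python3 - <<'E'
from h import *
seg("wrist",(20,120,80),(35,255,255),68,150,"yel")
seg("top",(105,120,40),(130,255,255),68,50,"topblue");st()
c=read_camera("wrist");f=c["frame"];hsv=cv2.cvtColor(f,cv2.COLOR_BGR2HSV)
# white frames of sockets: candidates of light pixels as quads
g=cv2.cvtColor(f,cv2.COLOR_BGR2GRAY);m=(cv2.adaptiveThreshold(g,255,cv2.ADAPTIVE_THRESH_MEAN_C,cv2.THRESH_BINARY,31,-15))
cs,_=cv2.findContours(m,cv2.RETR_CCOMP,cv2.CHAIN_APPROX_SIMPLE)
for k in cs:
    P=np.array([at(c,p,42)[:2] for p in k[:,0]],np.float32);r=cv2.minAreaRect(P)
    if 38<min(r[1]) and max(r[1])<66: print("quad",np.round(r[0],1),np.round(r[1],1),round(r[2],1),k.reshape(-1,2).mean(0).round())
E
```

```text
yel [517.  23.] 477 mean [657.1 116.8] rect [657.7 111.3] [20.5 30.1] 7.1
yel [465. 197.] 446 mean [645.3 -28.2] rect [645.4 -28.5] [28.7 12.9] 5.5
yel [276. 202.] 382 mean [478.8 -49. ] rect [479.1 -49. ] [25.6 11. ] 5.4
topblue [279. 177.] 276 mean [633. -22.] rect [633.4 -22. ] [52.  46.1] 5.5
{'t': 24.45, 'eef_pos': [477.995, -44.658, 201.414], 'tcp_rot': [3.141, 0.0, 1.668], 'ft_force': [-0.849, -0.517, -0.038], 'opening': 0.999, 'grip_force': 0.0, 'joints': [-0.231, 0.302, 1.92, 0.0, 0.919, -0.328]}
quad [626.2  35.7] [56.2 51.3] 6.0 [453. 120.]
quad [484.1  83.5] [65.9 53.5] 18.9 [296.  46.]
```

Emit:
jog_arm(targets=[{"slide": [1.5,-5,-55],"turn": [0,0,0],"claw": 100},{"slide": [0,0,-55],"turn": [0,0,0],"claw": 100},{"slide": [0,0,-50],"turn": [0,0,0],"claw": 100},{"slide": [0,0,-16.5],"turn": [0,0,0],"claw": 100},{"slide": [0,0,0],"turn": [0,0,0],"claw": 100}])

```text
t: 25.12
eef_pos: [478.2, -49.4, 22.7]
tcp_rot: [-3.136, -0.002, 1.668]
ft_force: [0.0, -0.2, -0.3]
opening: 0.999
grip_force: 0.0
```

Emit:
jog_arm(targets=[{"slide": [0,0,0],"turn": [0,0,0],"claw": 40},{"slide": [0,0,0],"turn": [0,0,0],"claw": 40},{"slide": [0,0,0],"turn": [0,0,0],"claw": 40},{"slide": [0,0,0],"turn": [0,0,0],"claw": 40},{"slide": [0,0,0],"turn": [0,0,0],"claw": 40}])

```text
t: 25.75
eef_pos: [479.7, -49.7, 25.2]
tcp_rot: [3.141, 0.0, 1.668]
ft_force: [-3.2, -0.3, 2.0]
opening: 0.53
grip_force: 1.3
```

Emit:
jog_arm(targets=[{"slide": [0,0,50],"turn": [0,0,0],"claw": 40},{"slide": [0,0,50],"turn": [0,0,0],"claw": 40},{"slide": [36,20,20],"turn": [0,0,0],"claw": 40},{"slide": [36,20,0],"turn": [0,0,0],"claw": 40},{"slide": [36,20,0],"turn": [0,0,0],"claw": 40}])

```text
t: 26.38
eef_pos: [588.6, 11.0, 145.4]
tcp_rot: [3.141, 0.0, 1.668]
ft_force: [-0.3, -0.5, -2.9]
opening: 0.525
grip_force: 30.0
```

Emit:
jog_arm(targets=[{"slide": [36,23,0],"turn": [0,0,0],"claw": 40},{"slide": [0,0,-35],"turn": [0,0,0],"claw": 40},{"slide": [0,0,-25],"turn": [0,0,0],"claw": 40},{"slide": [0,0,0],"turn": [0,0,0],"claw": 40},{"slide": [0,0,0],"turn": [0,0,0],"claw": 40}])

```text
t: 27.0
eef_pos: [624.1, 33.2, 85.8]
tcp_rot: [3.141, 0.0, 1.668]
ft_force: [0.1, 0.5, -2.0]
opening: 0.524
grip_force: 30.0
```

Emit:
jog_arm(targets=[{"slide": [-0.3,0.2,-12],"turn": [0,0,0],"claw": 40},{"slide": [0,0,-5],"turn": [0,0,0],"claw": 40},{"slide": [0,0,-3],"turn": [0,0,0],"claw": 40},{"slide": [0,0,0],"turn": [0,0,0],"claw": 40}])

```text
t: 27.5
eef_pos: [623.5, 33.4, 66.8]
tcp_rot: [3.141, 0.0, 1.668]
ft_force: [-5.9, 0.6, 16.3]
opening: 0.527
grip_force: 30.0
```

Emit:
jog_arm(targets=[{"slide": [-1.2,0,0],"turn": [0,0,0],"claw": 40},{"slide": [0,0,-1],"turn": [0,0,0],"claw": 40},{"slide": [0,0,0],"turn": [0,0,0],"claw": 40}])

```text
t: 27.88
eef_pos: [623.4, 33.4, 66.7]
tcp_rot: [3.138, 0.001, 1.668]
ft_force: [-3.5, -0.8, 21.8]
opening: 0.524
grip_force: 30.0
```

Emit:
jog_arm(targets=[{"slide": [0.8,0,8],"turn": [0,0,0],"claw": 40},{"slide": [0,0,7],"turn": [0,0,0],"claw": 40},{"slide": [0,0,0],"turn": [0,0,0],"claw": 40},{"slide": [0,0,0],"turn": [0,0,0],"claw": 40}])

```text
t: 28.38
eef_pos: [622.9, 33.5, 78.7]
tcp_rot: [-3.141, -0.0, 1.668]
ft_force: [0.2, -0.9, -2.7]
opening: 0.528
grip_force: 30.0
```

```bash
python3 - <<'E'
from h import *
st()
c=read_camera("wrist");f=c["frame"];hsv=cv2.cvtColor(f,cv2.COLOR_BGR2HSV)
b=cv2.inRange(hsv,(105,100,15),(130,255,255))
def runs(v): 
    i=np.flatnonzero(np.diff(np.r_[0,v.astype(int),0]));return [(int(a),int(z-1)) for a,z in zip(i[::2],i[1::2]) if z-a>3]
old=cv2.imread("pics/w4.png")   # saved 2x crop
for name,bb in(("now",b[60:360,150:450]),("w4",cv2.inRange(cv2.cvtColor(cv2.resize(old,(300,300),interpolation=cv2.INTER_AREA),cv2.COLOR_BGR2HSV),(105,100,15),(130,255,255)))):
    for col in(100,130,160): print(name,"blue col",col,runs(bb[:,col]>0))
    for r in(156,180,270): print(name,"row",r,runs(bb[r]>0))
cv2.imwrite("pics/w8.png",f[60:360,150:450])
g=cv2.cvtColor(f[60:360,150:450],cv2.COLOR_BGR2GRAY)
for col in(100,130,160): print("gray",col,g[110:160,col].tolist())
E
```

```text
{'t': 28.375, 'eef_pos': [622.853, 33.476, 78.694], 'tcp_rot': [-3.141, -0.0, 1.668], 'ft_force': [0.19, -0.911, -2.7], 'opening': 0.528, 'grip_force': 29.999, 'joints': [-0.052, 0.645, 1.688, 0.0, 0.809, -0.15]}
now blue col 100 [(155, 159), (161, 165), (167, 171), (174, 224), (263, 296)]
now blue col 130 [(155, 159), (161, 165), (167, 172), (174, 224), (263, 296)]
now blue col 160 [(155, 159), (161, 165), (167, 171), (174, 224), (263, 296)]
now row 156 [(82, 176)]
now row 180 [(69, 189)]
now row 270 [(69, 188)]
w4 blue col 100 [(153, 157), (159, 162), (165, 169), (171, 220), (263, 280)]
w4 blue col 130 [(153, 157), (159, 162), (164, 169), (171, 220), (263, 280)]
w4 blue col 160 [(153, 157), (159, 162), (165, 168), (171, 220), (263, 280)]
w4 row 156 [(80, 177)]
w4 row 180 [(69, 189)]
w4 row 270 [(71, 187)]
gray 100 [55, 57, 53, 55, 52, 91, 96, 92, 95, 96, 93, 93, 92, 91, 91, 91, 87, 153, 162, 161, 160, 165, 107, 71, 70, 68, 73, 87, 91, 91, 92, 91, 91, 75, 72, 71, 73, 44, 50, 80, 84, 83, 97, 139, 86, 41, 42, 37, 39, 32]
gray 130 [135, 106, 64, 54, 53, 91, 95, 95, 96, 95, 96, 94, 95, 93, 94, 93, 88, 151, 164, 160, 160, 165, 107, 70, 70, 68, 73, 90, 93, 89, 90, 92, 93, 76, 72, 71, 72, 41, 52, 81, 85, 86, 99, 138, 88, 43, 41, 40, 38, 36]
gray 160 [58, 58, 57, 59, 54, 88, 96, 96, 95, 94, 96, 93, 93, 93, 96, 93, 89, 153, 161, 159, 163, 165, 108, 65, 67, 72, 79, 92, 93, 92, 91, 91, 90, 92, 89, 91, 93, 52, 51, 80, 86, 84, 100, 138, 88, 42, 40, 40, 45, 32]
```

Emit:
jog_arm(targets=[{"slide": [0.3,1.7,-6],"turn": [0,0,0],"claw": 40},{"slide": [0,0,-6],"turn": [0,0,0],"claw": 40},{"slide": [0,0,-4],"turn": [0,0,0],"claw": 40},{"slide": [0,0,0],"turn": [0,0,0],"claw": 40},{"slide": [0,0,0],"turn": [0,0,0],"claw": 40}])

```text
t: 29.05
eef_pos: [624.1, 35.2, 62.9]
tcp_rot: [3.14, 0.0, 1.668]
ft_force: [5.4, 0.5, -2.4]
opening: 0.522
grip_force: 30.0
```

It's in the mouth. Push home.

Emit:
jog_arm(targets=[{"slide": [-0.4,0,-4],"turn": [0,0,0],"claw": 40},{"slide": [0,0,-4],"turn": [0,0,0],"claw": 40},{"slide": [0,0,-3],"turn": [0,0,0],"claw": 40},{"slide": [0,0,0],"turn": [0,0,0],"claw": 40}])

```text
t: 29.55
eef_pos: [624.1, 35.2, 51.9]
tcp_rot: [3.139, 0.0, 1.668]
ft_force: [7.5, 1.1, -3.3]
opening: 0.525
grip_force: 30.0
```

Emit:
jog_arm(targets=[{"slide": [-0.5,0,-1.5],"turn": [0,0,0],"claw": 40},{"slide": [0,0,-1.5],"turn": [0,0,0],"claw": 40},{"slide": [0,0,0],"turn": [0,0,0],"claw": 40}])

```text
t: 29.92
eef_pos: [624.1, 35.1, 51.1]
tcp_rot: [3.137, 0.001, 1.668]
ft_force: [3.1, 1.1, 17.1]
opening: 0.525
grip_force: 30.0
```

Emit:
jog_arm(targets=[{"slide": [0,0,-0.5],"turn": [0,0,0],"claw": 40},{"slide": [0,0,0],"turn": [0,0,0],"claw": 80},{"slide": [0,0,0],"turn": [0,0,0],"claw": 80},{"slide": [0,0,0],"turn": [0,0,0],"claw": 80},{"slide": [0,0,50],"turn": [0,0,0],"claw": 80}])

```text
t: 30.55
eef_pos: [620.5, 35.2, 95.7]
tcp_rot: [-3.134, -0.001, 1.668]
ft_force: [0.1, 0.1, 1.0]
opening: 0.796
grip_force: 0.0
```

Emit:
jog_arm(targets=[{"slide": [0,-40,60],"turn": [0,0,0],"claw": 60},{"slide": [6,-60,0],"turn": [0,0,0],"claw": 60},{"slide": [6,-60,0],"turn": [0,0,0],"claw": 60},{"slide": [6,-60,0],"turn": [0,0,0],"claw": 60},{"slide": [5,-20,0],"turn": [0,0,0],"claw": 60}])

```text
t: 31.18
eef_pos: [645.0, -202.7, 149.9]
tcp_rot: [-3.141, -0.0, 1.665]
ft_force: [0.1, -0.6, -0.7]
opening: 0.596
grip_force: 0.0
```

```bash
python3 - <<'E'
from h import *
st()
for z in (94,): 
    seg("wrist",(105,100,15),(130,255,255),z,300,"wblue")
    seg("wrist",(20,120,80),(35,255,255),z,150,"wyel")
seg("top",(105,120,40),(130,255,255),68,50,"topblue");seg("top",(0,170,60),(6,255,255),68,50,"topred")
seg("wrist",(0,150,60),(8,255,255),131,100,"crank"); scale()
E
```

```text
{'t': 31.175, 'eef_pos': [645.013, -202.7, 149.93], 'tcp_rot': [-3.141, -0.0, 1.665], 'ft_force': [0.066, -0.62, -0.691], 'opening': 0.596, 'grip_force': 0.0, 'joints': [-0.402, 0.627, 1.49, -0.0, 1.026, -0.496]}
wyel [463.  39.] 259 mean [743.4 -79.1] rect [743.4 -79.5] [ 3.5 26.6] 5.2
wyel [403. 288.] 302 mean [ 735.7 -240.3] rect [ 738.4 -243.7] [11.4 29.3] 43.7
topblue [279. 177.] 297 mean [631.3 -22.2] rect [631.5 -22. ] [55.7 46.5] 5.8
topblue [256. 180.] 291 mean [626.3  38.1] rect [625.7  38. ] [55.6 46.3] 5.9
topred [111. 183.] 418 mean [628.2 433.1] rect [628.2 434.4] [62.  60.3] 88.5
topred [240. 231.] 239 mean [491.2  83.1] rect [483.5  85.4] [52.7 47.9] 19.5
crank [283. 257.] 1977 mean [ 648.6 -205. ] rect [ 647.6 -204.8] [22.8 36.9] 15.8
red (array([621.1,  86.4]), array([239.4, 184.6])) green (array([618.4, 110.7]), array([230.8, 186. ])) yel (array([683.7, 128.4]), array([224.1, 163. ])) ptr 0.3 yel 66.7
```

Both relays are seated, and the pointer is still at 0.3 mm. Now grip the crank again.

Emit:
jog_arm(targets=[{"slide": [3,-5,0],"turn": [0,0,0],"claw": 60},{"slide": [0,0,-40],"turn": [0,0,0],"claw": 60},{"slide": [0,0,-18],"turn": [0,0,0],"claw": 60},{"slide": [0,0,0],"turn": [0,0,0],"claw": 60},{"slide": [0,0,0],"turn": [0,0,0],"claw": 15}])

```text
t: 32.1
eef_pos: [649.0, -204.6, 93.6]
tcp_rot: [3.14, 0.001, 1.668]
ft_force: [-0.5, -0.3, 0.3]
opening: 0.54
grip_force: 0.0
```

Emit:
jog_arm(targets=[{"slide": [0,0,0],"turn": [0,0,0],"claw": 15},{"slide": [0,0,0],"turn": [0,0,0],"claw": 15},{"slide": [0,0,0],"turn": [0,0,0],"claw": 15},{"slide": [0,0,0],"turn": [0,0,0],"claw": 15}])

```text
t: 32.6
eef_pos: [648.6, -204.6, 92.9]
tcp_rot: [3.141, 0.0, 1.668]
ft_force: [-0.3, -0.3, 3.1]
opening: 0.248
grip_force: 30.0
```

Emit:
jog_arm(targets=[{"slide": [-9.1,-26.3,0],"turn": [0,0,0],"claw": 15},{"slide": [-22.8,-16.0,0],"turn": [0,0,0],"claw": 15},{"slide": [-27.8,0.5,0],"turn": [0,0,0],"claw": 15},{"slide": [-22.2,16.7,0],"turn": [0,0,0],"claw": 15},{"slide": [-8.1,26.6,0],"turn": [0,0,0],"claw": 15}])

```text
t: 33.22
eef_pos: [558.2, -203.9, 93.2]
tcp_rot: [3.139, 0.002, 1.667]
ft_force: [22.6, -2.0, -12.3]
opening: 0.245
grip_force: 30.0
```

Emit:
jog_arm(targets=[{"slide": [9.1,26.3,0],"turn": [0,0,0],"claw": 15},{"slide": [22.8,16.0,0],"turn": [0,0,0],"claw": 15},{"slide": [27.8,-0.5,0],"turn": [0,0,0],"claw": 15},{"slide": [22.2,-16.7,0],"turn": [0,0,0],"claw": 15},{"slide": [8.1,-26.6,0],"turn": [0,0,0],"claw": 15}])

```text
t: 33.85
eef_pos: [648.9, -204.1, 93.1]
tcp_rot: [-3.141, -0.001, 1.67]
ft_force: [-22.4, 2.2, 17.9]
opening: 0.249
grip_force: 30.0
```

```bash
python3 -c "
from h import *
st();scale();st()"
```

```text
{'t': 33.85, 'eef_pos': [648.916, -204.075, 93.073], 'tcp_rot': [-3.141, -0.001, 1.67], 'ft_force': [-22.377, 2.159, 17.904], 'opening': 0.249, 'grip_force': 30.038, 'joints': [-0.402, 0.695, 1.524, 0.0, 0.924, -0.501]}
red (array([638.5,  88.7]), array([238.5, 178.4])) green (array([626.5,  99.1]), array([234.9, 183. ])) yel (array([683.7, 128.3]), array([224.2, 163. ])) ptr 10.9 yel 59.8
{'t': 33.9, 'eef_pos': [648.448, -207.563, 93.183], 'tcp_rot': [-3.14, 0.0, 1.668], 'ft_force': [-2.668, -0.858, 9.105], 'opening': 0.247, 'grip_force': 30.001, 'joints': [-0.406, 0.696, 1.522, -0.001, 0.926, -0.503]}
```

Emit:
jog_arm(targets=[{"slide": [-9.1,-26.3,0],"turn": [0,0,0],"claw": 15},{"slide": [-22.8,-16.0,0],"turn": [0,0,0],"claw": 15},{"slide": [-27.8,0.5,0],"turn": [0,0,0],"claw": 15},{"slide": [-22.2,16.7,0],"turn": [0,0,0],"claw": 15},{"slide": [-8.1,26.6,0],"turn": [0,0,0],"claw": 15}])

```text
t: 34.52
eef_pos: [558.2, -204.0, 93.4]
tcp_rot: [3.139, 0.002, 1.667]
ft_force: [21.0, -1.4, -8.5]
opening: 0.249
grip_force: 30.0
```

Emit:
jog_arm(targets=[{"slide": [9.1,26.3,0],"turn": [0,0,0],"claw": 15},{"slide": [22.8,16.0,0],"turn": [0,0,0],"claw": 15},{"slide": [27.8,-0.5,0],"turn": [0,0,0],"claw": 15},{"slide": [22.2,-16.7,0],"turn": [0,0,0],"claw": 15},{"slide": [8.1,-26.6,0],"turn": [0,0,0],"claw": 15}])

```text
t: 35.15
eef_pos: [648.9, -204.1, 93.2]
tcp_rot: [-3.141, -0.0, 1.67]
ft_force: [-21.8, 2.6, 19.4]
opening: 0.25
grip_force: 30.0
```

Emit:
jog_arm(targets=[{"slide": [-9.1,-26.3,0],"turn": [0,0,0],"claw": 15},{"slide": [-22.8,-16.0,0],"turn": [0,0,0],"claw": 15},{"slide": [-27.8,0.5,0],"turn": [0,0,0],"claw": 15},{"slide": [-22.2,16.7,0],"turn": [0,0,0],"claw": 15},{"slide": [-8.1,26.6,0],"turn": [0,0,0],"claw": 15}])

```text
t: 35.78
eef_pos: [558.2, -204.0, 93.4]
tcp_rot: [3.139, 0.002, 1.667]
ft_force: [21.5, -2.2, -8.7]
opening: 0.25
grip_force: 30.0
```

Emit:
jog_arm(targets=[{"slide": [9.1,26.3,0],"turn": [0,0,0],"claw": 15},{"slide": [22.8,16.0,0],"turn": [0,0,0],"claw": 15},{"slide": [27.8,-0.5,0],"turn": [0,0,0],"claw": 15},{"slide": [22.2,-16.7,0],"turn": [0,0,0],"claw": 15},{"slide": [8.1,-26.6,0],"turn": [0,0,0],"claw": 15}])

```text
t: 36.4
eef_pos: [648.9, -204.1, 93.4]
tcp_rot: [-3.141, -0.0, 1.67]
ft_force: [-24.2, 1.7, 19.6]
opening: 0.248
grip_force: 30.0
```

```bash
sed -i 's/gr=cen(g-rd-25,22)/gr=(np.array([618.4,110.8]),0)/' h.py; python3 -c "
from h import *
scale();scale();st()"
```

```text
red (array([674.7,  91.5]), array([237.3, 165.6])) green (array([618.4, 110.8]), 0) yel (array([683.6, 128.2]), array([224.2, 163. ])) ptr 54.2 yel 66.6
red (array([675. ,  92.2]), array([237. , 165.5])) green (array([618.4, 110.8]), 0) yel (array([683.7, 128.4]), array([224.1, 163. ])) ptr 54.5 yel 66.7
{'t': 36.5, 'eef_pos': [648.455, -206.81, 93.471], 'tcp_rot': [-3.141, 0.001, 1.667], 'ft_force': [-5.09, -1.628, 10.86], 'opening': 0.247, 'grip_force': 30.002, 'joints': [-0.405, 0.695, 1.524, -0.001, 0.923, -0.501]}
```

Emit:
jog_arm(targets=[{"slide": [-9.1,-26.3,0],"turn": [0,0,0],"claw": 15},{"slide": [-22.8,-16.0,0],"turn": [0,0,0],"claw": 15},{"slide": [-27.8,0.5,0],"turn": [0,0,0],"claw": 15},{"slide": [-22.2,16.7,0],"turn": [0,0,0],"claw": 15},{"slide": [-8.1,26.6,0],"turn": [0,0,0],"claw": 15}])

```text
t: 37.12
eef_pos: [558.2, -204.0, 93.6]
tcp_rot: [3.139, 0.002, 1.667]
ft_force: [21.8, -2.4, -6.2]
opening: 0.249
grip_force: 30.0
```

Emit:
jog_arm(targets=[{"slide": [9.1,26.3,0],"turn": [0,0,0],"claw": 15},{"slide": [0,0,0],"turn": [0,0,0],"claw": 15},{"slide": [0,0,0],"turn": [0,0,0],"claw": 15}])

```text
t: 37.5
eef_pos: [568.1, -176.4, 93.6]
tcp_rot: [3.14, 0.0, 1.669]
ft_force: [-1.0, 3.3, 10.0]
opening: 0.25
grip_force: 30.0
```

```bash
python3 - <<'E'
from h import *
scale();scale();st()
c=read_camera("top")
f=c["frame"].astype(int);y=np.minimum(f[...,1],f[...,2])-f[...,0];r=f[...,2]-np.maximum(f[...,0],f[...,1])
print(y[156:170,218:240]);print(r[156:170,228:244])
E
```

```text
red (array([685.5,  92.7]), array([236.8, 161.8])) green (array([618.4, 110.8]), 0) yel (array([683.7, 128.4]), array([224.1, 163. ])) ptr 65.0 yel 66.7
red (array([685.5,  92.7]), array([236.8, 161.8])) green (array([618.4, 110.8]), 0) yel (array([683.7, 128.4]), array([224.1, 163. ])) ptr 65.0 yel 66.7
{'t': 37.6, 'eef_pos': [567.946, -176.564, 93.536], 'tcp_rot': [3.14, 0.0, 1.668], 'ft_force': [-0.068, 3.658, 9.242], 'opening': 0.245, 'grip_force': 30.001, 'joints': [-0.413, 0.592, 1.754, 0.001, 0.795, -0.511]}
[[ 74  70  68  69  28  -4  -4 -10  -9 -10 -12 -10  -7 -10 -10 -10 -11  -8
   -2  -2  -3  -3]
 [ 66  69  69  65  41  -3  -8 -11 -11  -9 -11 -10 -10 -10  -8 -10 -11  -9
   -3  -2   0  -5]
 [ 65  67  66  67  60  -3 -11  -2  -4  -6  -5 -10 -12 -10 -10 -10 -11  -8
   -3  -4  -4  -3]
 [ 64  66  68  64  60  -6 -11  -7  -8 -10  -8 -10 -11  -9 -10 -11 -12  -9
   -4  -5  -4  -4]
 [ 68  84  96 100 112  63  -8  -8 -10  -9 -12 -10 -10 -10  -9 -10 -10 -10
   -5  -1  -4  -2]
 [ 70 110 150 148 164 133   6 -11 -10 -10  -4 -11  -5  16 -12  -5  -2  -1
    3   5   3   2]
 [ 70 101 178 175 173
[... 962 characters left out ...]
  -5  -4  -4   1   1  -2  -6]
 [-12 -10 -10 -10  -9 -10 -10 -10  -5  -2  -4  -3   0  -1   2  -3]
 [ -4 -11  -5  -4 -12  -5  27  52  61  62  89  91  65   1   2   0]
 [ -5  -5  -7  -3   2  33 114 130 129 112 117  96  60   0   4   0]
 [ -3  -3  -2   0   3   6  77  55  54  38  30  11   6   0   0  -1]
 [ -3  -5  -4  -4  -5  -9  -3  -5  -7  -3  -1  -5  -1  -1   1   1]
 [ -3  -2  -9  -7 -11 -11 -12 -12 -10  -2  -3  -3  -4  -3  -2   0]
 [ -8 -10 -10  -9  -7  -9  -9 -10 -11  -3  -4  -3  -5  -2  -1  -1]
 [-11 -10 -11  -8 -11  -9  -9  -9 -10  -2  -5  -2  -2  -5  -4  -2]
 [ -9  -9  -8  -9 -10  -9 -11 -10  -9  -6  -2  -3  -4  -6  -2   0]
 [  3  -2 -10  -9  -9  -9 -12 -11 -11  -4  -4  -2  -2  -1   0  -1]]
```

```bash
cat >> h.py <<'E'
def ydiff():
    c=read_camera("top");f=c["frame"].astype(int);y=np.minimum(f[...,1],f[...,2])-f[...,0];r=f[...,2]-np.maximum(f[...,0],f[...,1])
    def line(w,cols,z):
        rows=np.arange(157,168);o=[]
        for k in cols:
            v=np.clip(w[157:168,k]-8,0,None);o.append(at(c,(k,(rows*v).sum()/v.sum()),z)[:2])
        return np.mean(o,0)
    Y=line(y,range(226,231),22);P=line(r,range(234,239),26);print("Y",Y,"P",P,"to go",round((Y-P)@TX,2))
E
python3 -c "
from h import *
ydiff();ydiff()"
```

```text
Y [684.52 117.7 ] P [685.18  94.9 ] to go 1.55
Y [684.5 117.7] P [685.16  94.9 ] to go 1.55
```

Emit:
jog_arm(targets=[{"slide": [8.5,8.6,0],"turn": [0,0,0],"claw": 15},{"slide": [10.6,6.0,0],"turn": [0,0,0],"claw": 15},{"slide": [0,0,0],"turn": [0,0,0],"claw": 15},{"slide": [0,0,0],"turn": [0,0,0],"claw": 15}])

```text
t: 38.25
eef_pos: [587.5, -162.1, 93.6]
tcp_rot: [3.139, 0.001, 1.668]
ft_force: [1.9, 3.1, 8.8]
opening: 0.249
grip_force: 30.0
```

```bash
python3 -c "
from h import *
ydiff();ydiff();scale();st()"
```

```text
Y [684.48 117.7 ] P [686.78  94.9 ] to go -0.08
Y [684.5 117.7] P [686.74  94.9 ] to go -0.02
red (array([686.7,  92.9]), array([236.7, 161.4])) green (array([618.4, 110.8]), 0) yel (array([683.5, 128.5]), array([224.1, 163.1])) ptr 66.2 yel 66.5
{'t': 38.4, 'eef_pos': [587.386, -162.1, 93.577], 'tcp_rot': [3.139, 0.0, 1.668], 'ft_force': [1.133, 4.117, 9.045], 'opening': 0.25, 'grip_force': 30.0, 'joints': [-0.378, 0.608, 1.717, 0.001, 0.814, -0.476]}
```

The pointer stands at the yellow marker. Release the crank and go to the key.

Emit:
jog_arm(targets=[{"slide": [0,0,0],"turn": [0,0,0],"claw": 70},{"slide": [0,0,0],"turn": [0,0,0],"claw": 70},{"slide": [0,0,0],"turn": [0,0,0],"claw": 70},{"slide": [0,0,55],"turn": [0,0,0],"claw": 70},{"slide": [-10,10,50],"turn": [0,0,0],"claw": 70}])

```text
t: 39.02
eef_pos: [576.7, -152.4, 198.4]
tcp_rot: [-3.141, -0.0, 1.668]
ft_force: [-0.6, -0.4, 0.6]
opening: 0.683
grip_force: 0.0
```

Emit:
jog_arm(targets=[{"slide": [-25,40,0],"turn": [0,0,-10],"claw": 70},{"slide": [-20,50,0],"turn": [0,0,-10],"claw": 70},{"slide": [-20,50,0],"turn": [0,0,-10],"claw": 70},{"slide": [-15,50,0],"turn": [0,0,-10],"claw": 70},{"slide": [-10,40,0],"turn": [0,0,-10],"claw": 70}])

```text
t: 39.65
eef_pos: [485.7, 79.5, 197.6]
tcp_rot: [3.142, 0.0, 0.79]
ft_force: [0.1, 0.4, 0.9]
opening: 0.7
grip_force: 0.0
```

Emit:
jog_arm(targets=[{"slide": [0,7,0],"turn": [0,0,-10],"claw": 70},{"slide": [0,0,0],"turn": [0,0,-10],"claw": 70},{"slide": [0,0,0],"turn": [0,0,-6.4],"claw": 70},{"slide": [0,0,0],"turn": [0,0,0],"claw": 70}])

```text
t: 40.15
eef_pos: [486.5, 84.9, 197.4]
tcp_rot: [3.142, 0.0, 0.336]
ft_force: [-0.3, 0.1, -0.0]
opening: 0.699
grip_force: 0.0
```

```bash
python3 - <<'E'
from h import *
st();ydiff()
seg("wrist",(0,150,50),(8,255,255),68,300,"wred68");seg("wrist",(0,150,50),(8,255,255),28,300,"wred28")
seg("top",(0,170,60),(6,255,255),28,100,"topred")
print([(np.round(d["xy"]).tolist(),round(d["conf"],2)) for d in look_for("key","wrist")])
c=read_camera("wrist");cv2.imwrite("pics/w9.png",c["frame"])
f=c["frame"];g=cv2.cvtColor(f,cv2.COLOR_BGR2HSV);x,y=279,205
print(g[y-60:y+61:6,x].tolist())
E
```

```text
{'t': 40.15, 'eef_pos': [486.53, 84.882, 197.44], 'tcp_rot': [3.142, 0.0, 0.336], 'ft_force': [-0.254, 0.053, -0.032], 'opening': 0.699, 'grip_force': 0.0, 'joints': [0.039, 0.327, 1.894, -0.0, 0.921, 1.274]}
Y [684.52 117.7 ] P [686.8  94.9] to go -0.06
wred68 [275. 196.] 3377 mean [489.9  88.8] rect [486.5  87.5] [61.7 45.1] 19.3
wred68 [158. 273.] 408 mean [386.1 166.2] rect [385.3 168.9] [19.5 29.7] 69.9
wred68 [197. 340.] 533 mean [330.3 113.5] rect [330.8 113.8] [15.8 46.2] 86.3
wred28 [275. 196.] 3383 mean [481.2  86.2] rect [477.4  84.7] [70.  51.2] 19.2
wred28 [158. 273.] 415 mean [363.8 174.1] rect [362.7 176.9] [22.1 33.9] 69.9
wred28 [197. 340.] 535 mean [300.3 114.2] rect [300.9 114.7] [17.9 52.4] 86.7
topred [110. 183.] 409 mean [635.2 449.4] rect [636.4 449.1] [62.4 63.5] 44.5
[([199.0, 326.0], 0.95), ([275.0, 196.0], 0.86)]
[[30, 84, 186], [30, 84, 185], [28, 85, 185], [7, 145, 74], [8, 161, 73], [5, 196, 112], [5, 195, 119], [3, 194, 117], [4, 204, 116], [4, 207, 116], [4, 202, 116], [4, 198, 117], [5, 189, 93], [5, 196, 91], [4, 191, 92], [18, 124, 109], [17, 123, 106], [22, 108, 151], [18, 123, 110], [17, 124, 101], [19, 125, 108]]
```

Last picture: a close check of the key from above.

```bash
python3 - <<'E'
import cv2
f=cv2.imread("pics/w9.png");g=cv2.convertScaleAbs(f[60:300,140:460],alpha=1.6)
cv2.imwrite("pics/w9c.png",cv2.resize(g,(800,600),interpolation=cv2.INTER_CUBIC))
E
```

```text
(no output)
```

View pics/w9c.png

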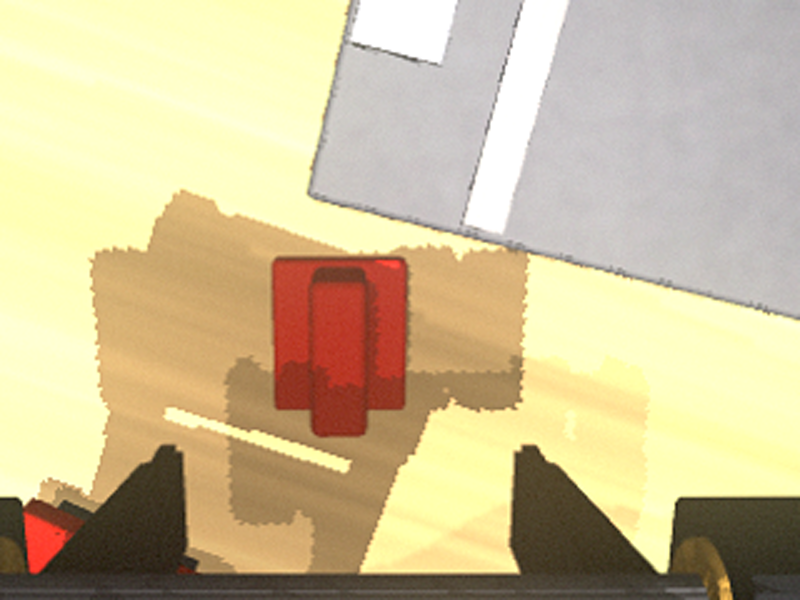

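The crop shows the key square to the tool: flange at x 273–407, y 257–410, and grip top at x 310–367, y 278–436.

```bash
python3 - <<'E'
from h import *
c=read_camera("wrist");st()
g=lambda x,y,z:at(c,(140+x/2.5,60+y/2.5),z)
print("flange",(g(273,257,28)+g(407,257,28)+g(273,410,28)+g(407,410,28))/4, "grip",(g(310,279,68)+g(367,436,68))/2,"dims",np.hypot(*(g(310,279,68)-g(310,436,68))[:2]))
E
```

```text
{'t': 40.5, 'eef_pos': [486.631, 84.852, 197.502], 'tcp_rot': [3.142, 0.0, 0.335], 'ft_force': [0.666, 0.454, 1.034], 'opening': 0.704, 'grip_force': 0.0, 'joints': [0.039, 0.327, 1.894, -0.0, 0.921, 1.274]}
flange [483.075  86.25   28.   ] grip [483.4   86.35  68.  ] dims 55.68779040328321
```

Emit:
jog_arm(targets=[{"slide": [-3.2,1.5,-50],"turn": [0,0,0],"claw": 70},{"slide": [0,0,-55],"turn": [0,0,0],"claw": 70},{"slide": [0,0,-45],"turn": [0,0,0],"claw": 70},{"slide": [0,0,-15],"turn": [0,0,0],"claw": 70},{"slide": [0,0,0],"turn": [0,0,0],"claw": 70}])

```text
t: 41.12
eef_pos: [483.5, 86.4, 32.5]
tcp_rot: [-3.141, 0.001, 0.335]
ft_force: [-0.2, 0.6, 1.6]
opening: 0.701
grip_force: 0.0
```

Emit:
jog_arm(targets=[{"slide": [0,0,0],"turn": [0,0,0],"claw": 10},{"slide": [0,0,0],"turn": [0,0,0],"claw": 10},{"slide": [0,0,0],"turn": [0,0,0],"claw": 10},{"slide": [0,0,0],"turn": [0,0,0],"claw": 10},{"slide": [0,0,0],"turn": [0,0,0],"claw": 10}])

```text
t: 41.75
eef_pos: [483.5, 86.4, 32.7]
tcp_rot: [3.141, -0.0, 0.335]
ft_force: [0.4, -0.4, 0.3]
opening: 0.23
grip_force: 0.0
```

Emit:
jog_arm(targets=[{"slide": [0,0,0],"turn": [0,0,0],"claw": 10},{"slide": [0,0,50],"turn": [0,0,0],"claw": 10},{"slide": [0,20,50],"turn": [0,0,1],"claw": 10},{"slide": [25,40,15],"turn": [0,0,1],"claw": 10},{"slide": [35,45,0],"turn": [0,0,0],"claw": 10}])

```text
t: 42.38
eef_pos: [544.3, 192.4, 149.4]
tcp_rot: [3.141, -0.003, 0.369]
ft_force: [-0.0, -1.0, -2.2]
opening: 0.213
grip_force: 30.0
```

```bash
python3 - <<'E'
from h import *
st()
def hole(n):
    c=read_camera(n);f=c["frame"];hsv=cv2.cvtColor(f,cv2.COLOR_BGR2HSV)
    m=cv2.inRange(hsv,(20,150,60),(35,255,255))
    k,l,s,_=cv2.connectedComponentsWithStats(m);i=1+np.argmax(s[1:,4]);print(n,"yellow blob",s[i])
    ys,xs=np.where(l==i);P=np.array([at(c,(x,y),40)[:2] for x,y in zip(xs,ys)],np.float32);r=cv2.minAreaRect(P);print("rect",r)
    cs,h=cv2.findContours((l==i).astype(np.uint8),cv2.RETR_CCOMP,cv2.CHAIN_APPROX_NONE)
    for q,hh in zip(cs,h[0]):
        if len(q)>15: 
            P=np.array([at(c,p,40)[:2] for p in q[:,0]],np.float32);print("hole" if hh[3]>=0 else "outer",len(q),[np.round(v,1) for v in cv2.minAreaRect(P)],q[:,0].mean(0).round())
    cv2.imwrite(f"pics/box_{n}.png",f)
hole("wrist");hole("top")
E
```

```text
{'t': 42.375, 'eef_pos': [544.318, 192.409, 149.436], 'tcp_rot': [3.141, -0.003, 0.369], 'ft_force': [-0.015, -0.987, -2.153], 'opening': 0.213, 'grip_force': 29.995, 'joints': [0.225, 0.497, 1.752, -0.0, 0.891, 1.427]}
wrist yellow blob [  222     0   127   142 16754]
rect ((641.09033203125, 224.3902587890625), (99.10803985595703, 90.02799224853516), 21.14312744140625)
outer 522 [array([641.1, 224.4]), array([99.1, 90. ]), np.float64(21.1)] [285.  69.]
hole 56 [array([687.4, 209.5]), array([13.5, 14. ]), np.float64(69.3)] [328.  18.]
hole 55 [array([665.6, 266.5]), array([13.5, 13.3]), np.float64(66.0)] [243.  17.]
top yellow blob [ 436   94   52   23 1059]
rect ((838.9603881835938, -555.8409423828125), (66.13003540039062, 160.2833709716797), 0.5734474062919617)
outer 139 [array([ 839. , -555.8]), array([ 66.1, 160.3]), np.float64(0.6)] [460. 105.]
```

```bash
python3 - <<'E'
from h import *
c=read_camera("wrist");f=c["frame"];st()
u=np.array([np.cos(np.radians(21.1)),np.sin(np.radians(21.1)),0]);v=np.array([-u[1],u[0],0]);C=np.array([641.1,224.4,40])
V=cv2.GaussianBlur(f,(3,3),0).max(2)
def prof(a,b,n):
    o=[]
    for s in np.arange(-48,49,1.5):
        p=proj(c,C+a*s+b);x,y=np.round(p).astype(int)
        o.append(f"{s:g}:{V[y,x]}" if 0<=x<560 and 0<=y<420 else "-")
    print(n," ".join(o))
prof(u,v*0,"x");prof(u,v*10,"x+10");prof(v,u*0,"y");prof(v,u*-10,"y-10")
E
```

```text
{'t': 42.525, 'eef_pos': [543.955, 193.018, 146.963], 'tcp_rot': [3.142, 0.0, 0.372], 'ft_force': [-0.64, -0.649, -2.369], 'opening': 0.21, 'grip_force': 29.996, 'joints': [0.227, 0.501, 1.753, -0.0, 0.888, 1.425]}
x -48:200 -46.5:200 -45:200 -43.5:200 -42:201 -40.5:200 -39:200 -37.5:201 -36:201 -34.5:200 -33:201 -31.5:201 -30:201 -28.5:199 -27:185 -25.5:183 -24:195 -22.5:200 -21:200 -19.5:200 -18:200 -16.5:200 -15:199 -13.5:199 -12:200 -10.5:200 -9:200 -7.5:199 -6:198 -4.5:198 -3:198 -1.5:198 0:199 1.5:198 3:198 4.5:197 6:198 7.5:197 9:197 10.5:198 12:196 13.5:197 15:196 16.5:196 18:196 19.5:189 21:118 22.5:81 24:140 25.5:167 27:150 28.5:195 30:194 31.5:194 33:194 34.5:194 36:194 37.5:193 39:192 40.5:192 42:192 43.5:192 45:191 46.5:191 48:191
x+10 -48:200 -46.5:200 -45:200 -43.5:200 -42:200 -40.5:200 -39:200 -37.5:201 -36:201 -34.5:200 -33:200 -31.5:200 -30:201 -28.5:200 -27:190 -25.5:185 -24:195 -22.5:200 -21:200 -19.5:199 -18:200 -16.5:200 -15:200 -13.5:199 -12:200 -10.5:200 -9:199 -7.5:199 -6:199 -4.5:199 -3:199 -1.5:198 0:198 1.5:198 3:198 4.5:198 6:197 7.5:197 9:197 10.5:197 12
[... 578 characters left out ...]
.5:189 21:132 22.5:175 24:178 25.5:197 27:198 28.5:199 30:198 31.5:198 33:198 34.5:198 36:198 37.5:197 39:198 40.5:197 42:198 43.5:198 45:198 46.5:198 48:198
y-10 -48:199 -46.5:199 -45:198 -43.5:198 -42:199 -40.5:199 -39:199 -37.5:199 -36:198 -34.5:199 -33:199 -31.5:199 -30:198 -28.5:199 -27:199 -25.5:198 -24:179 -22.5:178 -21:123 -19.5:138 -18:198 -16.5:200 -15:199 -13.5:199 -12:199 -10.5:200 -9:199 -7.5:199 -6:200 -4.5:199 -3:200 -1.5:199 0:200 1.5:199 3:199 4.5:199 6:199 7.5:199 9:200 10.5:199 12:199 13.5:200 15:199 16.5:199 18:199 19.5:189 21:142 22.5:171 24:178 25.5:199 27:199 28.5:199 30:199 31.5:200 33:199 34.5:199 36:199 37.5:199 39:199 40.5:199 42:199 43.5:199 45:198 46.5:199 48:199
```

Emit:
jog_arm(targets=[{"slide": [48,15.5,0],"turn": [0,0,-0.2],"claw": 10},{"slide": [47.5,15.5,0],"turn": [0,0,0],"claw": 10},{"slide": [0,0,-30],"turn": [0,0,0],"claw": 10},{"slide": [0,0,0],"turn": [0,0,0],"claw": 10},{"slide": [0,0,0],"turn": [0,0,0],"claw": 10}])

```text
t: 43.15
eef_pos: [638.6, 221.9, 118.2]
tcp_rot: [3.141, 0.0, 0.366]
ft_force: [0.3, -0.1, -1.9]
opening: 0.209
grip_force: 30.0
```

```bash
python3 - <<'E'
from h import *
c=read_camera("wrist");c=read_camera("wrist");f=c["frame"];st();e=np.array(state()["eef_pos"])
hsv=cv2.cvtColor(f,cv2.COLOR_BGR2HSV)
u=np.array([np.cos(np.radians(21.1)),np.sin(np.radians(21.1)),0]);v=np.array([-u[1],u[0],0])
y=cv2.inRange(hsv,(20,150,60),(35,255,255));r=cv2.inRange(hsv,(0,150,30),(8,255,255))
def loc(m,z,n):
    k,l,s,_=cv2.connectedComponentsWithStats(m);i=1+np.argmax(s[1:,4]);ys,xs=np.where(l==i)
    P=np.array([at(c,(x,y),z) for x,y in zip(xs,ys)])-e;a=P@u;b=P@v
    print(n,s[i],"u",np.percentile(a,[0.5,99.5]).round(1),"v",np.percentile(b,[.5,99.5]).round(1))
    # v-extent within the front band
    for lo,hi in((30,45),(15,28)):
        w=(a>lo)&(a<hi)
        if w.sum()>20: print("  band",lo,hi,b[w].min().round(1),b[w].max().round(1))
    return a,b
loc(y,40,"box z40");loc(r,e[2]-32.7+28,"flange");loc(r,e[2]-32.7+68,"griptop")
cv2.imwrite("pics/w10.png",f)
E
```

```text
{'t': 43.25, 'eef_pos': [639.025, 222.207, 118.881], 'tcp_rot': [3.141, -0.001, 0.366], 'ft_force': [0.477, 0.056, -2.16], 'opening': 0.21, 'grip_force': 29.996, 'joints': [0.237, 0.66, 1.517, -0.0, 0.963, 1.442]}
box z40 [ 211  140  131  119 8226] u [-30.6  54.7] v [-43.2  46.1]
  band 30 45 -43.3 46.5
  band 15 28 -43.5 46.4
flange [ 229  200  101   90 6580] u [-18.7  29.2] v [-25.5  24.6]
  band 15 28 -25.8 25.0
griptop [ 229  200  101   90 6580] u [ 2.  38.9] v [-19.8  18.8]
  band 30 45 -20.1 19.1
  band 15 28 -20.1 19.1
```

Emit:
jog_arm(targets=[{"slide": [2.9,3.6,0],"turn": [0,0,0],"claw": 10},{"slide": [0,0,-25],"turn": [0,0,0],"claw": 10},{"slide": [0,0,-13],"turn": [0,0,0],"claw": 10},{"slide": [0,0,0],"turn": [0,0,0],"claw": 10},{"slide": [0,0,0],"turn": [0,0,0],"claw": 10}])

```text
t: 43.88
eef_pos: [642.2, 226.1, 80.3]
tcp_rot: [3.141, -0.001, 0.366]
ft_force: [-0.3, 0.8, -1.9]
opening: 0.211
grip_force: 30.0
```

```bash
python3 - <<'E'
from h import *
c=read_camera("wrist");c=read_camera("wrist");f=c["frame"];st();e=np.array(state()["eef_pos"])
hsv=cv2.cvtColor(f,cv2.COLOR_BGR2HSV)
u=np.array([np.cos(np.radians(21.1)),np.sin(np.radians(21.1)),0]);v=np.array([-u[1],u[0],0])
y=cv2.inRange(hsv,(20,150,60),(35,255,255));r=cv2.inRange(hsv,(0,150,30),(8,255,255))
def loc(m,z,n):
    k,l,s,_=cv2.connectedComponentsWithStats(m);i=1+np.argmax(s[1:,4]);ys,xs=np.where(l==i)
    P=np.array([at(c,(x,y),z) for x,y in zip(xs,ys)])-e;a=P@u;b=P@v
    w=(a>15)&(a<28);print(n,"u max",np.percentile(a,99.5).round(1),"v",b[w].min().round(1),b[w].max().round(1))
loc(y,40,"box z40");loc(r,e[2]-32.7+28,"flange")
E
```

```text
{'t': 43.975, 'eef_pos': [642.204, 226.124, 80.36], 'tcp_rot': [3.141, -0.001, 0.366], 'ft_force': [0.02, 0.08, -1.688], 'opening': 0.207, 'grip_force': 29.996, 'joints': [0.242, 0.71, 1.533, -0.0, 0.898, 1.446]}
box z40 u max 51.3 v -46.1 43.9
flange u max 29.2 v -25.8 24.9
```

Emit:
jog_arm(targets=[{"slide": [0.9,0.4,-5],"turn": [0,0,0],"claw": 10},{"slide": [0,0,-4],"turn": [0,0,0],"claw": 10},{"slide": [0,0,-2],"turn": [0,0,0],"claw": 10},{"slide": [0,0,0],"turn": [0,0,0],"claw": 10}])

```text
t: 44.48
eef_pos: [642.6, 226.4, 68.2]
tcp_rot: [3.142, 0.0, 0.366]
ft_force: [-0.3, -1.3, -2.0]
opening: 0.208
grip_force: 30.0
```

Emit:
jog_arm(targets=[{"slide": [0,0,-3],"turn": [0,0,0],"claw": 10},{"slide": [0,0,-3],"turn": [0,0,0],"claw": 10},{"slide": [0,0,0],"turn": [0,0,0],"claw": 10}])

```text
t: 44.85
eef_pos: [642.6, 226.4, 62.2]
tcp_rot: [3.142, 0.0, 0.366]
ft_force: [0.3, 1.0, -1.8]
opening: 0.206
grip_force: 30.0
```

Emit:
jog_arm(targets=[{"slide": [0,0,-3],"turn": [0,0,0],"claw": 10},{"slide": [0,0,-2],"turn": [0,0,0],"claw": 10},{"slide": [0,0,-1.5],"turn": [0,0,0],"claw": 10},{"slide": [0,0,0],"turn": [0,0,0],"claw": 10}])

```text
t: 45.35
eef_pos: [642.7, 226.4, 56.6]
tcp_rot: [3.141, -0.0, 0.366]
ft_force: [-3.7, -0.4, 4.6]
opening: 0.21
grip_force: 30.0
```

Home. A slight push, release and retreat, then check.

Emit:
jog_arm(targets=[{"slide": [0,0,-1.5],"turn": [0,0,0],"claw": 10},{"slide": [0,0,0],"turn": [0,0,0],"claw": 60},{"slide": [0,0,0],"turn": [0,0,0],"claw": 60},{"slide": [0,0,0],"turn": [0,0,0],"claw": 60},{"slide": [0,0,45],"turn": [0,0,0],"claw": 60}])

```text
t: 45.98
eef_pos: [641.2, 225.9, 96.7]
tcp_rot: [-3.141, 0.006, 0.366]
ft_force: [-0.1, -0.2, 0.3]
opening: 0.564
grip_force: 0.0
```

Emit:
jog_arm(targets=[{"slide": [0,0,55],"turn": [0,0,0],"claw": 60},{"slide": [-50,0,30],"turn": [0,0,0],"claw": 60},{"slide": [-60,0,0],"turn": [0,0,0],"claw": 60},{"slide": [0,0,0],"turn": [0,0,0],"claw": 60}])

```text
t: 46.48
eef_pos: [529.2, 226.4, 185.1]
tcp_rot: [-3.141, 0.001, 0.368]
ft_force: [0.2, -0.5, 0.6]
opening: 0.6
grip_force: 0.0
```

```bash
python3 - <<'E'
from h import *
st();ydiff()
seg("wrist",(0,150,50),(8,255,255),92,300,"key top z92");seg("wrist",(0,150,50),(8,255,255),52,300,"key flange z52")
seg("wrist",(20,150,60),(35,255,255),40,3000,"box")
seg("top",(105,120,40),(130,255,255),94,50,"topblue")
E
```

```text
{'t': 46.475, 'eef_pos': [529.199, 226.416, 185.105], 'tcp_rot': [-3.141, 0.001, 0.368], 'ft_force': [0.166, -0.475, 0.585], 'opening': 0.6, 'grip_force': 0.0, 'joints': [0.29, 0.453, 1.716, 0.0, 0.974, 1.493]}
Y [684.52 117.7 ] P [686.8  94.9] to go -0.06
key top z92 [61. 15.] 2470 mean [608.6 414.4] rect [606.5 413.5] [23.6 64.8] 19.3
key top z92 [341.  71.] 3134 mean [641.6 222.2] rect [641.6 222. ] [56.1 26.7] 20.9
key top z92 [307.  74.] 1592 mean [631.1 243.6] rect [631.4 241.5] [51.1 17.8] 21.6
key top z92 [271. 351.] 324 mean [414.4 188.3] rect [417.8 186.2] [14.  34.3] 21.0
key flange z52 [61. 16.] 2682 mean [610.8 439.2] rect [608.1 438.9] [28.7 73.9] 19.3
key flange z52 [329.  74.] 4731 mean [643.9 225.9] rect [644.3 226.9] [64.8 51.1] 21.2
box [326.  82.] 7894 mean [638.9 224.7] rect [641.1 224.5] [99.9 90.3] 21.0
topblue [276. 153.] 287 mean [693.3 -15.1] rect [691.9 -15.3] [57.  45.3] 5.6
topblue [253. 155.] 274 mean [688.4  43.4] rect [686.1  43.3] [56.8 45. ] 5.8
```

```bash
python3 -c "
from cell import *
print(job_done())"
```

```text
the job is handed in; nothing more can be done
None
```

I handed the job in: both blue relays on the bench are plugged home in sockets 1 and 2, the red pointer is at the yellow marker to within about 0.1 mm, and the red key is home in the yellow box; the bystanders were not touched, and no verdict came back.

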